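Clear the walnut board: snap off the guards and scrape the shells into the bucket

ROBOT

A 6-joint arm with a two-finger parallel gripper is mounted at the origin on the work surface. World frame = base frame: x ahead of the robot, y to its left, z up, the work surface at z = 0. Lengths are in m, angles in rad, forces in N, time in s.
With the tool pointing down it reaches from about 0.275 to 0.725 m from the base axis. Payload 5.6 kg.
Tool frame: the origin (TCP) lies on the centre line of the jaws, within the pads' length; the fingertips stand 14 mm ahead of it and the grasp point (between the pads) lies 5 mm behind it (tip_extent is the distance from the TCP to the fingertips, in m); z points along the fingers, y is the line along which they close (so a half turn about z gives the same grasp; the last joint's range is limited). The gripper opens to 85 mm and grips with 20 to 120 N. Pads are 22 mm wide; open, the fingers measure 114 mm over their backs; the gripper's body (76 mm by 85 mm) begins 54 mm behind the grasp point. The pads swing forward as they close: fully open they stand 13 mm farther back than shut.
Start: joints at [-1.058, 0.255, 0.108, 0, -1.424, -0.285], TCP at [0.124, -0.536, 0.245] pointing down, gripper open.
Joint ranges: [-2.95, 2.95], [-1.21, 1.97], [-1.09, 1.5], [-2.87, 1.71], [-2.94, -0.07], [-3.05, 3.05]. Speed limits (rad/s): [2.57, 2.57, 3.14, 3.14, 3.14, 3.14].

INTERFACE

Orientations are given as [roll, pitch, yaw] about the fixed x, y, z axes, in that order (R = Rz(yaw) Ry(pitch) Rx(roll)).
In Python, from bench import observe, grab_frame, camera_info, close_job, spot_in, tip_extent gives the robot as it stands.
- The arm moves only by the tool carry_out, never from a script. Its argument "deltas" is a list of rows, each an object with "translation": the shift along the tool's x, y, z in m, a list of three; "delta_rot": the turn, a rotation vector about the tool's x, y, z in degrees, a list of three; "grip": the finger opening in m, from 0 to 0.0854. In form: [{"translation": [dx, dy, dz], "delta_rot": [ax, ay, az], "grip": grip}, ...]. A call has 1 to 10 rows; each row shifts and turns the commanded pose from where the row before left it, along the tool's axes as they then stand; what a row does not reach is not made up. A row lasts 1/8 s, in which the tool goes at most 62.5 mm and 10.7 degrees, less where a joint would pass 70% of its speed; a pose out of reach is approached as far as the arm can. A call with a gripper value outside its range is refused whole. The fingers move at their own pace and stop on an object; "force" is the grip in N (left out, the last holds). Time passes only in rows, so rows that do not move let the fingers close. It gives the time, the measured TCP pose, the force, the opening and the grip force at its end, in the units of the state.
- observe(): the state, without advancing time (a new reading comes with each control period).
- grab_frame(name): name is "scene" or "top" or "wrist"; returns the picture (420x560x3 uint8, red, green, blue); there is no depth.
- camera_info(name): a dict with "fov_y" (degrees; the focal length in pixels is half the picture's height over the tangent of half this angle, whatever the lens; pixels are square), "cx", "cy" (the principal point, pixels), "view" (4x4, takes a point from world to camera coordinates). Camera axes: x right, y up, looking along -z (the intrinsics and any distortion apply to the point x, -y, -z); pixel columns grow to the right and rows downward; lengths in m; the calibration is good to about 2 mm. A picture is of the moment at which its call begins: read the wrist's pose just before it. camera_info takes no time and is no camera call; for the wrist camera it gives the pose at the moment of the call.
- close_job(): hands the job in; it is judged then, once.
Trained networks look in the newest picture that a camera, given by its name, has taken for a name from the list of things; names that differ only in an ending like _2 or _b are one class to them, and where a whole thing is asked for, a point or a joint stands for the part that bears it (a point fixed in the world has none). Each returns a list of dicts, best first, with "conf" (0 to 1); they miss things now and then, are a little off and sometimes report something else, mostly with a low value. They report only what shows in the picture. A call takes as long as a camera call. They do not tell look-alikes from the thing itself.
- spot_in(label, camera): "at" ([column, row] in pixels, amid what is visible of it).
The state is a dict: "time_s": time; "joint_pos": joint angles; "joint_velocities": joint speeds; "joint_efforts": joint torques, N m; "position": TCP position; "ee_rot": TCP orientation; "wrist_force": force on the tool from outside, world axes, zero at the start; "ft_torque": the same for the moment, N m; "grip_width": finger opening in m; "gripper_force": force on a finger pad.
Only numpy, scipy, OpenCV 4.12 (cv2) and the standard library are available. Lean on these libraries where they do the work, as an engineer would, in place of code of your own. Each camera call takes 0.05 s, during which the arm holds its last target. There are 200 camera calls.

TASK

Clear up after cracking walnuts: first pull every green clip-on guard off the open edge of the board and put them all in the blue tray. Then take the scraper, sweep all the walnut shells off that edge into the steel bucket with it, without your fingers handling the shells, and stand the scraper upright on the red mat again. Leave the butter dish, jug and salad spoon alone.

Things in the scene. Friction and masses are not known exactly. Their poses are not given: they have to be found in the camera images.
- board: Raised wooden board, fixed, 220 mm in its x, y from -140 to +131 mm; origin on the island surface, flat top 75 mm above it. Rims 10 mm thick, 20 mm high above the top, at both x sides (inner faces x = +-100) and the -y end (inner face y = -130). The +y edge has no rim but three or four clip-on guards, in 8 mm wide slots at y = +115, x = -72, -24, +24, +72.
- board_edge (a point): Middle of the board's open +y edge, on its top (board x 0, y +131, z +75 mm). With the guards off, the top is level right out to this edge and the bucket stands just beyond. Same axes as the board.
- bucket: Open stainless steel scrap bucket (inner bucket of the pedal bin), fixed, against the board's +y edge. 240 (x) x 115 (y) x 68 mm high, walls 4 mm; origin centre of the underside. Its rim is 7 mm lower than the board's top; same heading as the board.
- tray: Open blue plastic tray for the guards, fixed; 130 (x) x 190 (y) x 30 mm high, walls and floor 5 mm; origin centre of the underside.
- mat: Flat red silicone mat, fixed, 130 (x) x 190 (y) x 4 mm thick; origin centre of the underside. The scraper's place.
- scraper: Loose scraper standing upright, 150 g: white block 80 (its x) x 36 (y) x 26 mm high, on it a black upright grip 36 (x) x 18 (y) mm up to height 66 mm, topped by a cap 40 x 24 mm from 66 to 72 mm. Origin centre of the underside, z up. Grip the 18 mm width just under the cap.
- guard0: Green clip-on guard (may be absent), 45 g: wall 46 (its x) x 12 (y) mm, 50 mm high, with a 20 mm wide lip along its top 6 mm. Origin at the centre of the wall's foot, level with the board's top while fitted; z up. Its white tongue reaches 24.5 mm down into the slot, held by a sprung catch: pull straight up, about 8 to 14 N, until it snaps free, then lift clear.
- guard1: Green clip-on guard (may be absent), 45 g: wall 46 (its x) x 12 (y) mm, 50 mm high, with a 20 mm wide lip along its top 6 mm. Origin at the centre of the wall's foot, level with the board's top while fitted; z up. Its white tongue reaches 24.5 mm down into the slot, held by a sprung catch: pull straight up, about 8 to 14 N, until it snaps free, then lift clear.
- guard2: Green clip-on guard (may be absent), 45 g: wall 46 (its x) x 12 (y) mm, 50 mm high, with a 20 mm wide lip along its top 6 mm. Origin at the centre of the wall's foot, level with the board's top while fitted; z up. Its white tongue reaches 24.5 mm down into the slot, held by a sprung catch: pull straight up, about 8 to 14 N, until it snaps free, then lift clear.
- guard3: Green clip-on guard (may be absent), 45 g: wall 46 (its x) x 12 (y) mm, 50 mm high, with a 20 mm wide lip along its top 6 mm. Origin at the centre of the wall's foot, level with the board's top while fitted; z up. Its white tongue reaches 24.5 mm down into the slot, held by a sprung catch: pull straight up, about 8 to 14 N, until it snaps free, then lift clear.
- shell0: Brown walnut half shell (may be absent), domed side up, 29 mm across, 15 mm high, 10 g; origin centre of its underside. Starts on the board.
- shell1: Brown walnut half shell (may be absent), domed side up, 29 mm across, 15 mm high, 10 g; origin centre of its underside. Starts on the board.
- shell2: Brown walnut half shell (may be absent), domed side up, 29 mm across, 15 mm high, 10 g; origin centre of its underside. Starts on the board.
- shell3: Brown walnut half shell (may be absent), domed side up, 29 mm across, 15 mm high, 10 g; origin centre of its underside. Starts on the board.
- shell4: Brown walnut half shell (may be absent), domed side up, 29 mm across, 15 mm high, 10 g; origin centre of its underside. Starts on the board.
- shell5: Brown walnut half shell (may be absent), domed side up, 29 mm across, 15 mm high, 10 g; origin centre of its underside. Starts on the board.
- butter_dish: White ceramic butter dish, 100 x 160 x 83 mm, bystander. Origin in its underside.
- jug: Glass measuring jug, 100 mm across, 130 mm high, bystander. Origin in its underside.
- server0: Aluminium salad spoon lying flat, about 270 mm long, bystander. Origin in its underside.
There are look-alikes about, which are no part of the job. What is shaped like the guard0 but orange, purple or yellow is not meant.

How it is judged:
By the outcome, as a careful person would: the job done as asked, in the order asked, and still so for the second after the job is handed in, with the robot touching nothing.
Of guard0, guard1, guard2, guard3 only 3 to 4 are there at a start; the rules pass over those that are not, and their reading is None.
Of shell0, shell1, shell2, shell3, shell4, shell5 only 4 to 6 are there at a start; the rules pass over those that are not, and their reading is None.
At some moment in a run one of shell0, shell1, shell2, shell3, shell4, shell5, scraper may be knocked a few centimetres aside while the robot is not near it.
Once in a run the grip may slacken for a moment while it holds something.
It also fails if it takes over 208 s, if anything falls off the work surface, if the arm or the gripper's body presses on something with over 40 N, if the wrist force passes 120 N, or if a joint passes its speed limit or range.

## Working session

There is one attempt and no reset: what is moved stays moved. The work goes in short steps, Python scripts to look and compute and a tool call to move; the robot and the scene stay as the last step left them, time stands still between calls to the robot, and variables do not carry over. Pictures are saved under pics/ and viewed, at most 14 in all, crops included, and the job is handed in when it is done.

Besides the shell and the picture viewer there is one more tool, called after ">>>" as a command line: name --argument value ..., lists and objects as JSON in quotes. carry_out: Moves the arm, as the interface text tells. Its arguments: {"type":"object","properties":{"deltas":{"type":"array","items":{"type":"object","properties":{"translation":{"type":"array","items":{"type":"number"}},"delta_rot":{"type":"array","items":{"type":"number"}},"grip":{"type":"number"}}}},"force":{"type":"number"}},"required":["deltas"]}

```bash
ls; mkdir -p pics
python3 - <<'E'
from bench import *
import cv2, numpy as np
print(observe())
for n in ("scene","top","wrist"):
    im=grab_frame(n); cv2.imwrite(f"pics/{n}0.png",im[:,:,::-1])
    c=camera_info(n); print(n,c)
E
```

```text
pics
{'time_s': 0.0, 'joint_pos': array([-1.05838957e+00,  2.55771860e-01,  1.06976347e-01, -4.79234774e-04,
       -1.42387980e+00, -2.84643172e-01]), 'joint_velocities': array([-0.00040676, -0.00030383, -0.00119467,  0.0005482 , -0.00060532,
        0.00016783]), 'joint_efforts': array([ 1.14112040e-04, -3.86631095e+01,  2.37942553e+01,  5.36513105e+00,
       -6.01078500e-03, -1.34633885e-05]), 'position': array([ 0.1241649 , -0.53531648,  0.2443708 ]), 'ee_rot': array([ 3.13965617e+00, -7.27837263e-05, -2.91389960e+00]), 'wrist_force': array([ 0.0337633 , -0.94824779, -0.5936334 ]), 'ft_torque': array([ 0.01640384, -0.00222642, -0.03855309]), 'gripper_force': 0.0, 'grip_width': 0.08560742249870243}
scene {'fov_y': 46.744555164041635, 'cx': 280.4307920912058, 'cy': 215.38081316570754, 'view': array([[ 0.88238013,  0.47021182,  0.01749698, -0.47317494],
       [-0.31678275,  0.56614379,  0.76100585,  0.10592675],
       [ 0.34792814, -0.67703918,  0.64850902, -1.26127908],
       [ 0.        ,  0.        ,  0.        ,  1.        ]])}
top {'fov_y': 53.82961872666529, 'cx': 280.07013791210375, 'cy': 206.43614137321322, 'view': array([[ 0.00442094, -0.9999765 , -0.00523952, -0.01461784],
       [ 0.99617265,  0.00394661,  0.08731821, -0.53518356],
       [-0.08729548, -0.00560549,  0.99616669, -0.9501269 ],
       [ 0.        ,  0.        ,  0.        ,  1.        ]])}
wrist {'fov_y': 58.60152230450715, 'cx': 276.2942146474953, 'cy': 208.01417600144387, 'view': array([[-2.25387522e-01,  9.74269122e-01,  3.76973139e-04,
         5.49963570e-01],
       [-9.38109350e-01, -2.16917847e-01, -2.69995360e-01,
         3.53626248e-02],
       [-2.62966370e-01, -6.12072271e-02,  9.62861549e-01,
        -3.78130455e-01],
       [ 0.00000000e+00,  0.00000000e+00,  0.00000000e+00,
         1.00000000e+00]])}
```

View pics/top0.png

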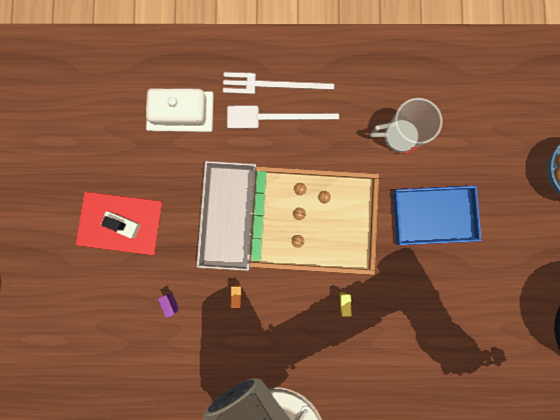

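View pics/scene0.png

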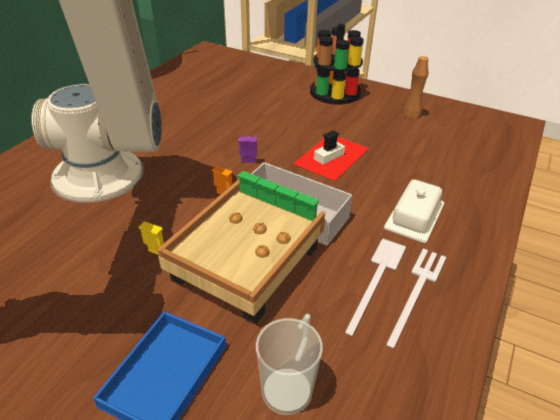

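```bash
cat > h.py <<'E'
from bench import *
import numpy as np, cv2
np.set_printoptions(precision=4,suppress=True)
def ray(cam,px,ci=None):
    c=ci or camera_info(cam); f=210/np.tan(np.radians(c["fov_y"])/2); V=c["view"]
    d=np.array([(px[0]-c["cx"])/f,-(px[1]-c["cy"])/f,-1.]); R=V[:3,:3]
    return -R.T@V[:3,3], R.T@d/np.linalg.norm(d)
def atz(cam,px,z,ci=None):
    o,d=ray(cam,px,ci); return o+d*(z-o[2])/d[2]
def tri(rays):
    A=np.zeros((3,3));b=np.zeros(3)
    for o,d in rays:
        P=np.eye(3)-np.outer(d,d);A+=P;b+=P@o
    x=np.linalg.solve(A,b); return x,[round(float(np.linalg.norm((np.eye(3)-np.outer(d,d))@(x-o))),4) for o,d in rays]
def proj(cam,p,ci=None):
    c=ci or camera_info(cam); f=210/np.tan(np.radians(c["fov_y"])/2)
    q=c["view"][:3,:3]@np.asarray(p)+c["view"][:3,3]; return np.array([c["cx"]-f*q[0]/q[2],c["cy"]+f*q[1]/q[2]])
E
python3 - <<'E'
from h import *
for n in ("top","scene"):
    for l in "board board_edge bucket tray mat scraper guard0 shell0 butter_dish jug server0".split():
        print(n,l,[(np.round(d["at"],1).tolist(),round(d["conf"],2)) for d in spot_in(l,n)])
im=cv2.imread("pics/top0.png"); cv2.imwrite("pics/topc.png",cv2.resize(im[150:290,190:390],None,fx=4,fy=4,interpolation=cv2.INTER_CUBIC))
im=cv2.imread("pics/scene0.png"); cv2.imwrite("pics/scenec.png",cv2.resize(im[110:310,150:360],None,fx=3,fy=3,interpolation=cv2.INTER_CUBIC))
E
```

```text
top board [([318.0, 221.5], 0.59)]
top board_edge [([317.9, 220.2], 0.9)]
top bucket [([227.1, 216.8], 0.62), ([298.6, 240.0], 0.28)]
top tray [([438.4, 211.9], 0.72)]
top mat [([122.0, 214.3], 0.61)]
top scraper [([120.5, 227.0], 0.68)]
top guard0 [([260.9, 183.5], 0.71), ([262.3, 205.8], 0.65), ([170.6, 304.8], 0.65), ([254.8, 251.1], 0.55), ([345.0, 303.5], 0.54), ([236.2, 295.4], 0.53), ([257.5, 224.4], 0.5)]
top shell0 [([302.2, 211.1], 0.5), ([299.3, 241.0], 0.49)]
top butter_dish [([180.6, 114.3], 0.84)]
top jug [([409.3, 123.8], 0.75)]
top server0 [([256.9, 118.6], 0.91)]
scene board [([237.3, 249.4], 0.9)]
scene board_edge [([238.8, 248.8], 0.72)]
scene bucket [([320.3, 195.4], 0.82)]
scene tray [([162.7, 368.2], 0.55)]
scene mat [([335.0, 160.0], 0.67)]
scene scraper [([330.2, 152.3], 0.86)]
scene guard0 [([287.7, 200.3], 0.92), ([265.4, 190.1], 0.85), ([221.5, 178.9], 0.8), ([308.2, 205.1], 0.79), ([154.6, 234.5], 0.77), ([246.0, 150.1], 0.68), ([247.0, 184.4], 0.58)]
scene shell0 [([265.9, 251.5], 0.67), ([282.6, 240.1], 0.58), ([235.4, 218.7], 0.55)]
scene butter_dish [([416.1, 211.2], 0.93)]
scene jug [([290.1, 365.1], 0.69)]
scene server0 [([377.7, 265.6], 0.58)]
```

View pics/topc.png

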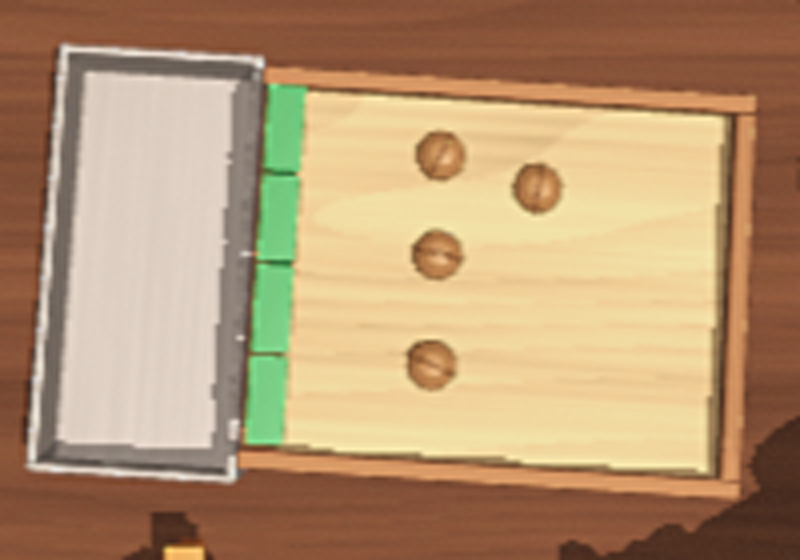

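View pics/scenec.png

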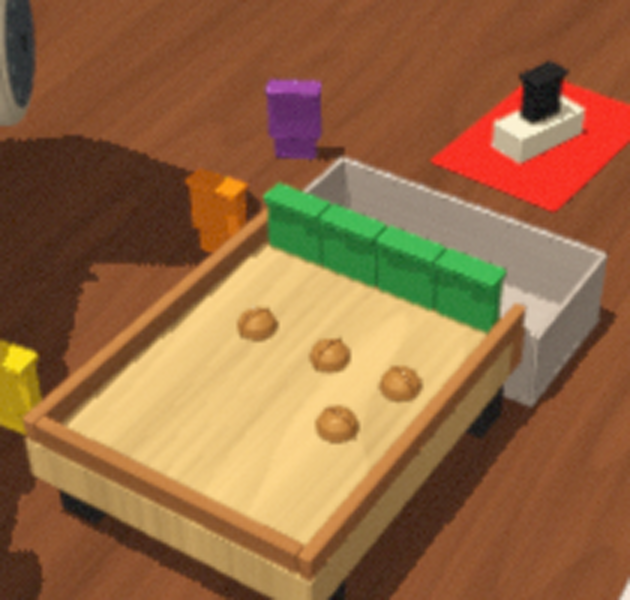

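Run:
```python
from h import *
from scipy.optimize import least_squares
T=lambda x,y:np.array([190+(x+.5)/4-.5,150+(y+.5)/4-.5]); S=lambda x,y:np.array([150+(x+.5)/3-.5,110+(y+.5)/3-.5])
for nm,t,s in [("rim+x-y",T(756,96),S(305,568)),("rim-x-y",T(739,497),S(28,415)),("shellA+x",T(440,154),S(400,384)),("shellmid",T(437,253),S(330,354)),("shell-x",T(431,364),S(257,324)),("shellback",T(537,187),S(337,424)),
 ("lip+x in",T(306,87),S(500,276)),("bucket far",T(62,46),S(604,257)),("scr cap",(114,223),S(543,72)),("tray",(438.4,211.9),(162.7,368.2)),("mat",(120,223),(333,155))]:
    print(nm,*tri([ray("top",t),ray("scene",s)]))
obs=[("top",T(756,96),(.11,-.14,.095)),("top",T(739,497),(-.11,-.14,.095)),("scene",S(305,568),(.11,-.14,.095)),("scene",S(28,415),(-.11,-.14,.095)),
("top",T(727,116),(.1,-.13,.095)),("top",(T(268,84)+T(306,87))/2,(.095,.115,.125)),("top",(T(245,444)+T(285,445))/2,(-.095,.115,.125)),("scene",S(522,308),(.11,.131,.095))]
def pos(p,P): c,s=np.cos(p[2]),np.sin(p[2]); return np.array([p[0]+c*P[0]-s*P[1],p[1]+s*P[0]+c*P[1],P[2]])
r=least_squares(lambda p:np.concatenate([proj(c,pos(p,P))-o for c,o,P in obs]),[.5,-.1,0],loss='soft_l1')
print(r.x,np.degrees(r.x[2]));
for c,o,P in obs: print(c,P,proj(c,pos(r.x,P))-o)
for x in(-72,-24,24,72): print(pos(r.x,(x/1e3,.115,.125)))
for n,c in (("tray",[(392,191),(474,187),(480,241),(399,245)]),):
    print(n,np.mean([atz("top",q,.03) for q in c],0))
for n,c in (("mat",[(84,192),(162,202),(155,255),(77,244)]),):
    q=[atz("top",k,.004) for k in c];print(n,q,np.mean(q,0))
im=cv2.imread("pics/top0.png"); a=cv2.resize(im[185:262,70:170],None,fx=5,fy=5,interpolation=cv2.INTER_CUBIC);cv2.imwrite("pics/mat.png",a)
```

```text
rim+x-y [ 0.6014 -0.2296  0.093 ] [0.0012, 0.0012]
rim-x-y [ 0.3862 -0.2137  0.0997] [0.0018, 0.0018]
shellA+x [ 0.5708 -0.0561  0.0816] [0.0004, 0.0004]
shellmid [ 0.5158 -0.0543  0.083 ] [0.0002, 0.0002]
shell-x [ 0.455  -0.051   0.0819] [0.0, 0.0]
shellback [ 0.5528 -0.1097  0.0818] [0.0001, 0.0001]
lip+x in [0.6022 0.0182 0.1336] [0.0031, 0.0031]
bucket far [0.6334 0.1577 0.0672] [0.0007, 0.0007]
scr cap [0.4934 0.3539 0.0841] [0.0018, 0.0018]
tray [ 0.5217 -0.3821  0.0314] [0.002, 0.002]
mat [0.4982 0.371  0.0091] [0.0033, 0.0033]
[ 0.5001 -0.0822 -0.0595] -3.4114176365914304
top (0.11, -0.14, 0.095) [-0.0094  0.2054]
top (-0.11, -0.14, 0.095) [-0.1924  1.1847]
scene (0.11, -0.14, 0.095) [ 1.1093 -1.2336]
scene (-0.11, -0.14, 0.095) [-2.9617  1.5214]
top (0.1, -0.13, 0.095) [ 2.4748 -0.5712]
top (0.095, 0.115, 0.125) [ 0.0496 -0.0279]
top (-0.095, 0.115, 0.125) [-0.6366  0.2132]
scene (0.11, 0.131, 0.095) [ 1.5075 -0.0021]
[0.4351 0.0369 0.125 ]
[0.483  0.0341 0.125 ]
[0.5309 0.0312 0.125 ]
[0.5788 0.0283 0.125 ]
tray [ 0.5141 -0.376   0.03  ]
mat [array([0.57  , 0.4612, 0.004 ]), array([0.5465, 0.2719, 0.004 ]), array([0.4198, 0.2848, 0.004 ]), array([0.445 , 0.4722, 0.004 ])] [0.4953 0.3725 0.004 ]
```

View pics/mat.png

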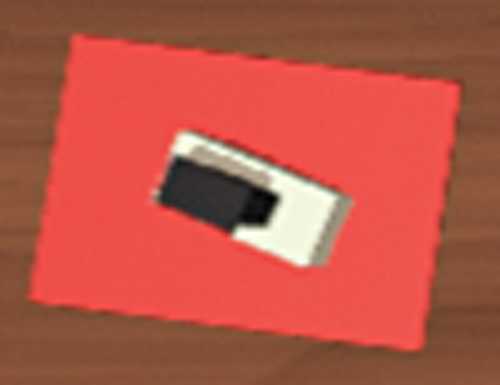

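```bash
cat >> h.py <<'E'
from scipy.spatial.transform import Rotation as Ro
BX,BY,BW=0.5001,-0.0822,-0.0595
def bd(x,y,z=0.): c,s=np.cos(BW),np.sin(BW); return np.array([BX+c*x-s*y,BY+s*x+c*y,z])
def go(p,yawdeg=-183.4,o=None):
    """tool-frame shift (mm) now->p, and rotvec deg in tool frame to reach tool-down yaw (translate first, then rotate)"""
    o=o or observe(); R=Ro.from_euler("xyz",o["ee_rot"])
    t=R.inv().apply(np.asarray(p)-o["position"])*1e3
    r=(R.inv()*Ro.from_euler("xyz",[np.pi,0,np.radians(yawdeg)])).as_rotvec(degrees=True)
    print("t",t,"rot",r,"pos",o["position"],"time",o["time_s"]); return t,r
E
python3 - <<'E'
from h import *
go([0.579,0.0,0.23])
c=camera_info("wrist");V=c["view"];o=observe();R=Ro.from_euler("xyz",o["ee_rot"]).as_matrix()
print(R.T@(-V[:3,:3].T@V[:3,3]-o["position"]), R.T@V[:3,:3].T)
E
```

```text
t [-564.0118  419.2313   15.286 ] rot [ 0.0023 -0.0004 16.4516] pos [ 0.1242 -0.5358  0.2453] time 1.25
[ 0.0684 -0.0002 -0.1288] [[-0.0004  0.9628  0.2701]
 [ 1.      0.0001  0.0012]
 [ 0.0011  0.2701 -0.9628]]
```

>>> carry_out --deltas '[{"translation": [-0.0282,0.021,0.0008],"grip": 0.085},{"translation": [-0.0282,0.021,0.0008],"grip": 0.085},{"translation": [-0.0282,0.021,0.0008],"grip": 0.085},{"translation": [-0.0282,0.021,0.0008],"grip": 0.085},{"translation": [-0.0282,0.021,0.0008],"grip": 0.085},{"translation": [-0.0282,0.021,0.0008],"grip": 0.085},{"translation": [-0.0282,0.021,0.0008],"grip": 0.085},{"translation": [-0.0282,0.021,0.0008],"grip": 0.085},{"translation": [-0.0282,0.021,0.0008],"grip": 0.085},{"translation": [-0.0282,0.021,0.0008],"grip": 0.085}]'

```text
invalid input
```

>>> carry_out --deltas '[{"translation": [-0.0282,0.021,0.0008],"grip": 0.085},{"translation": [-0.0282,0.021,0.0008],"grip": 0.085},{"translation": [-0.0282,0.021,0.0008],"grip": 0.06},{"translation": [-0.0282,0.021,0.0008],"grip": 0.06},{"translation": [-0.0282,0.021,0.0008],"grip": 0.06},{"translation": [-0.0282,0.021,0.0008],"grip": 0.06},{"translation": [-0.0282,0.021,0.0008],"grip": 0.06},{"translation": [-0.0282,0.021,0.0008],"grip": 0.06},{"translation": [-0.0282,0.021,0.0008],"grip": 0.06},{"translation": [-0.0282,0.021,0.0008],"grip": 0.06}]'

```text
invalid input
```

>>> carry_out --deltas '[{"translation": [0,0,0],"delta_rot": [0,0,8.2],"grip": 0.06},{"translation": [0,0,0],"delta_rot": [0,0,8.2],"grip": 0.06},{"translation": [0,0,0],"grip": 0.06},{"translation": [0,0,0],"grip": 0.06}]'

```text
invalid input
```

Run:
```python
from h import *
ci=camera_info("wrist");im=grab_frame("wrist");cv2.imwrite("pics/w1.png",im[:,:,::-1])
go(bd(.072,.115,.15))
for x in(-.072,-.024,.024,.072): print(proj("wrist",bd(x,.115,.125),ci))
for d in spot_in("guard0","wrist"): print(d, atz("wrist",d["at"],.12,ci))
```

```text
t [-570.2384  446.8624   95.2966] rot [ 0.0019 -0.0004 16.451 ] pos [ 0.1242 -0.5358  0.2453] time 1.3
[764.339  622.2907]
[735.5005 651.8311]
[708.4598 679.53  ]
[683.0538 705.5544]
```

View pics/w1.png

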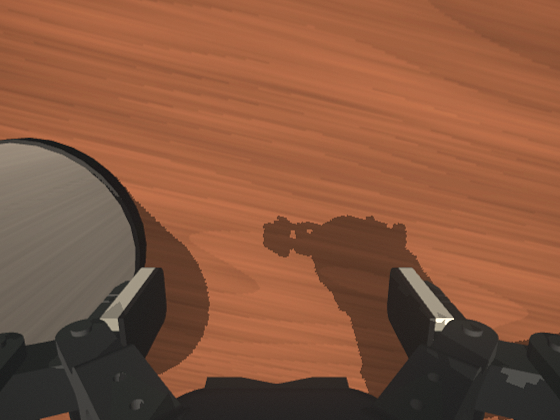

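The calls were refused, perhaps because every row needs all three keys. The wrist picture shows only the worktop, with a grey disc at the left.

>>> carry_out --deltas '[{"translation": [-0.0282,0.021,0.0008],"delta_rot": [0,0,0],"grip": 0.085},{"translation": [-0.0282,0.021,0.0008],"delta_rot": [0,0,0],"grip": 0.085},{"translation": [-0.0282,0.021,0.0008],"delta_rot": [0,0,0],"grip": 0.085},{"translation": [-0.0282,0.021,0.0008],"delta_rot": [0,0,0],"grip": 0.085},{"translation": [-0.0282,0.021,0.0008],"delta_rot": [0,0,0],"grip": 0.085},{"translation": [-0.0282,0.021,0.0008],"delta_rot": [0,0,0],"grip": 0.085},{"translation": [-0.0282,0.021,0.0008],"delta_rot": [0,0,0],"grip": 0.085},{"translation": [-0.0282,0.021,0.0008],"delta_rot": [0,0,0],"grip": 0.085},{"translation": [-0.0282,0.021,0.0008],"delta_rot": [0,0,0],"grip": 0.085},{"translation": [-0.0282,0.021,0.0008],"delta_rot": [0,0,0],"grip": 0.085}]'

```text
time_s: 2.6
position: [0.3522, -0.2666, 0.2375]
ee_rot: [-3.141, 0.0, -2.914]
wrist_force: [-0.3, -0.0, -0.5]
grip_width: 0.0852
gripper_force: 0.0
```

>>> carry_out --deltas '[{"translation": [-0.0282,0.021,0.0008],"delta_rot": [0,0,0],"grip": 0.06},{"translation": [-0.0282,0.021,0.0008],"delta_rot": [0,0,0],"grip": 0.06},{"translation": [-0.0282,0.021,0.0008],"delta_rot": [0,0,0],"grip": 0.06},{"translation": [-0.0282,0.021,0.0008],"delta_rot": [0,0,0],"grip": 0.06},{"translation": [-0.0282,0.021,0.0008],"delta_rot": [0,0,0],"grip": 0.06},{"translation": [-0.0282,0.021,0.0008],"delta_rot": [0,0,0],"grip": 0.06},{"translation": [-0.0282,0.021,0.0008],"delta_rot": [0,0,0],"grip": 0.06},{"translation": [-0.0282,0.021,0.0008],"delta_rot": [0,0,0],"grip": 0.06},{"translation": [-0.0282,0.021,0.0008],"delta_rot": [0,0,0],"grip": 0.06},{"translation": [-0.0282,0.021,0.0008],"delta_rot": [0,0,0],"grip": 0.06}]'

```text
time_s: 3.85
position: [0.5795, 0.0017, 0.2293]
ee_rot: [-3.142, 0.0, -2.914]
wrist_force: [0.9, -0.1, 0.1]
grip_width: 0.0599
gripper_force: 0.0
```

>>> carry_out --deltas '[{"translation": [0,0,0],"delta_rot": [0,0,8.2],"grip": 0.06},{"translation": [0,0,0],"delta_rot": [0,0,8.2],"grip": 0.06},{"translation": [0,0,0],"delta_rot": [0,0,0],"grip": 0.06},{"translation": [0,0,0],"delta_rot": [0,0,0],"grip": 0.06}]'

```text
time_s: 4.35
position: [0.5788, 0.0007, 0.2293]
ee_rot: [3.142, 0.0, 3.086]
wrist_force: [0.8, 0.4, -0.3]
grip_width: 0.06
gripper_force: 0.0
```

Run:
```python
from h import *
ci=camera_info("wrist");im=grab_frame("wrist");cv2.imwrite("pics/w2.png",im[:,:,::-1])
go(bd(.072,.115,.15))
for x in(-.072,-.024,.024,.072): print(proj("wrist",bd(x,.115,.125),ci))
for d in spot_in("guard0","wrist"): print(d, atz("wrist",d["at"],.12,ci))
```

```text
t [ 1.5249 27.6145 79.3454] rot [0.0018 0.0054 0.1716] pos [0.5788 0.0007 0.2293] time 4.4
[328.7697 -44.5802]
[325.3516  50.4362]
[322.3202 134.7026]
[319.6134 209.9457]
{'at': [327.1, 49.2], 'conf': 0.95} [0.4818 0.0357 0.12  ]
{'at': [320.6, 208.8], 'conf': 0.82} [0.5795 0.0295 0.12  ]
{'at': [322.4, 134.9], 'conf': 0.81} [0.5315 0.0318 0.12  ]
{'at': [327.9, 3.3], 'conf': 0.64} [0.4574 0.0366 0.12  ]
```

View pics/w2.png

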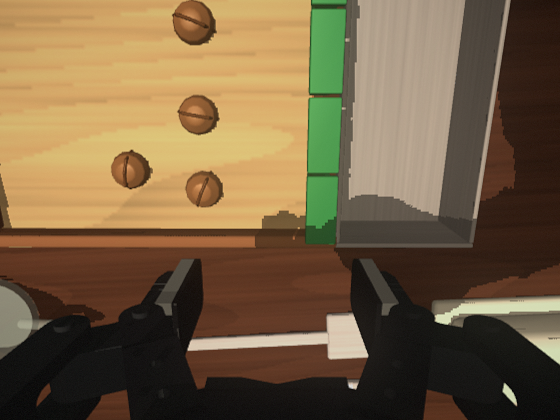

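>>> carry_out --deltas '[{"translation": [0.0015,0.0148,0],"delta_rot": [0,0,0.17],"grip": 0.05},{"translation": [0,0.0148,0],"delta_rot": [0,0,0],"grip": 0.05},{"translation": [0,0,0.03],"delta_rot": [0,0,0],"grip": 0.05},{"translation": [0,0,0.03],"delta_rot": [0,0,0],"grip": 0.05},{"translation": [0,0,0.026],"delta_rot": [0,0,0],"grip": 0.05},{"translation": [0,0,0.02],"delta_rot": [0,0,0],"grip": 0.05},{"translation": [0,0,0.02],"delta_rot": [0,0,0],"grip": 0.05},{"translation": [0,0,0],"delta_rot": [0,0,0],"grip": 0.05},{"translation": [0,0,0],"delta_rot": [0,0,0],"grip": 0.02},{"translation": [0,0,0],"delta_rot": [0,0,0],"grip": 0.02}]' --force 60

```text
time_s: 5.7
position: [0.5797, 0.0307, 0.1044]
ee_rot: [3.141, 0.002, 3.081]
wrist_force: [0.7, -0.7, 0.8]
grip_width: 0.0199
gripper_force: 0.6
```

>>> carry_out --deltas '[{"translation": [0,0,0],"delta_rot": [0,0,0],"grip": 0.0},{"translation": [0,0,0],"delta_rot": [0,0,0],"grip": 0.0},{"translation": [0,0,0],"delta_rot": [0,0,0],"grip": 0.0},{"translation": [0,0,0],"delta_rot": [0,0,0],"grip": 0.0}]'

```text
time_s: 6.2
position: [0.5798, 0.0306, 0.1045]
ee_rot: [3.141, 0.002, 3.08]
wrist_force: [-0.9, 2.0, 5.0]
grip_width: 0.0188
gripper_force: 58.6
```

>>> carry_out --deltas '[{"translation": [0,0,-0.003],"delta_rot": [0,0,0],"grip": 0.0},{"translation": [0,0,-0.003],"delta_rot": [0,0,0],"grip": 0.0},{"translation": [0,0,-0.003],"delta_rot": [0,0,0],"grip": 0.0},{"translation": [0,0,-0.004],"delta_rot": [0,0,0],"grip": 0.0},{"translation": [0,0,-0.005],"delta_rot": [0,0,0],"grip": 0.0},{"translation": [0,0,-0.006],"delta_rot": [0,0,0],"grip": 0.0},{"translation": [0,0,-0.008],"delta_rot": [0,0,0],"grip": 0.0},{"translation": [0,0,-0.01],"delta_rot": [0,0,0],"grip": 0.0},{"translation": [0,0,-0.02],"delta_rot": [0,0,0],"grip": 0.0},{"translation": [0,0,-0.02],"delta_rot": [0,0,0],"grip": 0.0}]'

```text
time_s: 7.45
position: [0.5792, 0.0302, 0.1867]
ee_rot: [-3.141, 0.001, 3.08]
wrist_force: [0.0, -0.5, 0.1]
grip_width: 0.0186
gripper_force: 60.7
```

Run:
```python
from h import *
im=grab_frame("scene");cv2.imwrite("pics/s1.png",im[100:340,130:390,::-1].repeat(2,0).repeat(2,1))
print(observe()["grip_width"],observe()["gripper_force"])
go([.545,-.350,.24],-177.2)
go([.545,-.350,.24])
```

```text
0.018827695849256133 60.6765353679657
t [  12.1001 -381.5975  -50.2311] rot [-0.0032  0.3304 -6.2929] pos [0.5806 0.0301 0.1899] time 7.5
t [  12.1001 -381.5975  -50.2311] rot [ 0.0146  0.3299 -0.0929] pos [0.5806 0.0301 0.1899] time 7.5
```

View pics/s1.png

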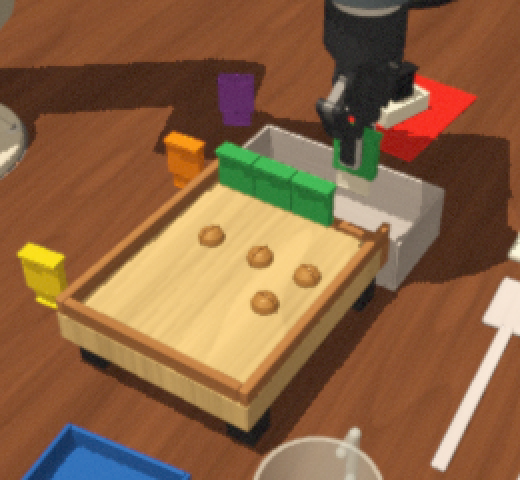

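>>> carry_out --deltas '[{"translation": [0.001,-0.03,0],"delta_rot": [0,0,0],"grip": 0.0},{"translation": [0.001,-0.05,0],"delta_rot": [0,0,0],"grip": 0.0},{"translation": [0.001,-0.05,0],"delta_rot": [0,0,0],"grip": 0.0},{"translation": [0.001,-0.05,0],"delta_rot": [0,0,0],"grip": 0.0},{"translation": [0.001,-0.05,0],"delta_rot": [0,0,0],"grip": 0.0},{"translation": [0.001,-0.05,0],"delta_rot": [0,0,0],"grip": 0.0},{"translation": [0.001,-0.05,0],"delta_rot": [0,0,0],"grip": 0.0},{"translation": [0.001,-0.05,0],"delta_rot": [0,0,0],"grip": 0.0},{"translation": [0.001,-0.0515,0],"delta_rot": [0,0,0],"grip": 0.0},{"translation": [0,0,0],"delta_rot": [0,0,0],"grip": 0.0}]'

```text
time_s: 8.75
position: [0.5423, -0.4032, 0.1846]
ee_rot: [-3.141, -0.001, 3.076]
wrist_force: [-0.2, 0.3, -0.6]
grip_width: 0.0188
gripper_force: 60.7
```

>>> carry_out --deltas '[{"translation": [0,0,0.03],"delta_rot": [0,0,0],"grip": 0.0},{"translation": [0,0,0.03],"delta_rot": [0,0,0],"grip": 0.0},{"translation": [0,0,0.03],"delta_rot": [0,0,0],"grip": 0.0},{"translation": [0,0,0.02],"delta_rot": [0,0,0],"grip": 0.0},{"translation": [0,0,0.01],"delta_rot": [0,0,0],"grip": 0.0},{"translation": [0,0,0.006],"delta_rot": [0,0,0],"grip": 0.0},{"translation": [0,0,0],"delta_rot": [0,0,0],"grip": 0.0}]'

```text
time_s: 9.62
position: [0.544, -0.3998, 0.0598]
ee_rot: [-3.141, 0.001, 3.08]
wrist_force: [-0.6, -0.3, 0.1]
grip_width: 0.0188
gripper_force: 60.7
```

>>> carry_out --deltas '[{"translation": [0,0,0],"delta_rot": [0,0,0],"grip": 0.03},{"translation": [0,0,0],"delta_rot": [0,0,0],"grip": 0.05},{"translation": [0,0,0],"delta_rot": [0,0,0],"grip": 0.05},{"translation": [0,0,-0.02],"delta_rot": [0,0,0],"grip": 0.05},{"translation": [0,0,-0.03],"delta_rot": [0,0,0],"grip": 0.05},{"translation": [0,0,-0.04],"delta_rot": [0,0,0],"grip": 0.05},{"translation": [0,0,-0.05],"delta_rot": [0,0,0],"grip": 0.05}]'

```text
time_s: 10.5
position: [0.5431, -0.3994, 0.1998]
ee_rot: [3.141, -0.002, 3.08]
wrist_force: [0.9, -0.7, -0.2]
grip_width: 0.0501
gripper_force: 0.0
```

```bash
sed -i 's/BX,BY,BW=.*/BX,BY,BW=0.5001,-0.0802,-0.0595/' h.py
python3 - <<'E'
from h import *
im=grab_frame("scene");a=im[290:420,80:260,::-1].repeat(3,0).repeat(3,1)
im=grab_frame("top");b=im[150:280,380:500,::-1].repeat(3,0).repeat(3,1)
cv2.imwrite("pics/tr1.png",cv2.resize(np.hstack([a,b]),(800,346)))
go(bd(.024,.115,.175))
E
```

```text
t [ 41.6994 433.4595  28.535 ] rot [-0.3935  0.6127 -0.101 ] pos [ 0.5457 -0.4018  0.207 ] time 10.6
```

View pics/tr1.png

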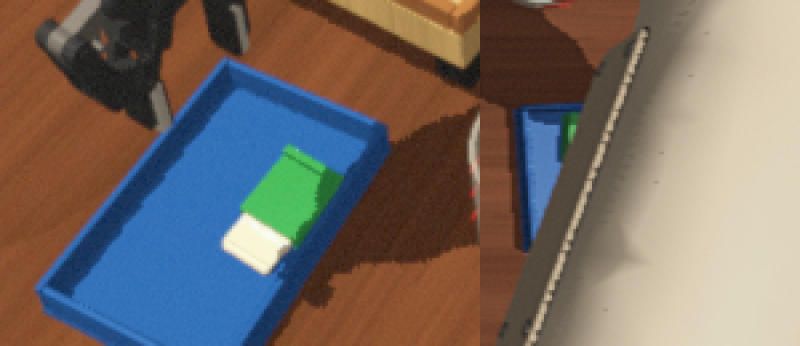

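>>> carry_out --deltas '[{"translation": [0.0046,0.03,0],"delta_rot": [0,0,0],"grip": 0.05},{"translation": [0.0046,0.05,0],"delta_rot": [0,0,0],"grip": 0.05},{"translation": [0.0046,0.05,0],"delta_rot": [0,0,0],"grip": 0.05},{"translation": [0.0046,0.05,0],"delta_rot": [0,0,0],"grip": 0.05},{"translation": [0.0046,0.05,0.005],"delta_rot": [0,0,0],"grip": 0.05},{"translation": [0.0046,0.05,0.005],"delta_rot": [0,0,0],"grip": 0.05},{"translation": [0.0046,0.05,0.005],"delta_rot": [0,0,0],"grip": 0.05},{"translation": [0.0046,0.05,0.005],"delta_rot": [0,0,0],"grip": 0.05},{"translation": [0.0049,0.0535,0.0085],"delta_rot": [0,0,0],"grip": 0.05},{"translation": [0,0,0],"delta_rot": [0,0,0],"grip": 0.05}]'

```text
time_s: 11.85
position: [0.5281, 0.0385, 0.1702]
ee_rot: [3.141, -0.001, 3.085]
wrist_force: [1.0, -1.0, -0.5]
grip_width: 0.05
gripper_force: 0.0
```

>>> carry_out --deltas '[{"translation": [0,0,0],"delta_rot": [0,0,0],"grip": 0.05},{"translation": [0,0,0],"delta_rot": [0,0,0],"grip": 0.05},{"translation": [0,0,0],"delta_rot": [0,0,0],"grip": 0.05}]'

```text
time_s: 12.22
position: [0.5287, 0.0346, 0.171]
ee_rot: [3.142, 0.0, 3.079]
wrist_force: [0.2, 0.1, 0.3]
grip_width: 0.0499
gripper_force: 0.0
```

Run:
```python
from h import *
go(bd(.024,.115,.103))
```

```text
t [-2.2076 -1.2787 67.9615] rot [ 0.0043  0.021  -0.2062] pos [0.5287 0.0346 0.171 ] time 12.225
```

>>> carry_out --deltas '[{"translation": [-0.0022,-0.0013,0.022],"delta_rot": [0,0,-0.2],"grip": 0.05},{"translation": [0,0,0.024],"delta_rot": [0,0,0],"grip": 0.05},{"translation": [0,0,0.022],"delta_rot": [0,0,0],"grip": 0.05},{"translation": [0,0,0],"delta_rot": [0,0,0],"grip": 0.05},{"translation": [0,0,0],"delta_rot": [0,0,0],"grip": 0.03},{"translation": [0,0,0],"delta_rot": [0,0,0],"grip": 0.0},{"translation": [0,0,0],"delta_rot": [0,0,0],"grip": 0.0},{"translation": [0,0,0],"delta_rot": [0,0,0],"grip": 0.0},{"translation": [0,0,0],"delta_rot": [0,0,0],"grip": 0.0}]'

```text
time_s: 13.35
position: [0.5316, 0.034, 0.1041]
ee_rot: [3.141, 0.002, 3.084]
wrist_force: [-1.1, -0.1, 5.8]
grip_width: 0.0188
gripper_force: 58.6
```

>>> carry_out --deltas '[{"translation": [0,0,-0.003],"delta_rot": [0,0,0],"grip": 0.0},{"translation": [0,0,-0.003],"delta_rot": [0,0,0],"grip": 0.0},{"translation": [0,0,-0.003],"delta_rot": [0,0,0],"grip": 0.0},{"translation": [0,0,-0.004],"delta_rot": [0,0,0],"grip": 0.0},{"translation": [0,0,-0.005],"delta_rot": [0,0,0],"grip": 0.0},{"translation": [0,0,-0.006],"delta_rot": [0,0,0],"grip": 0.0},{"translation": [0,0,-0.008],"delta_rot": [0,0,0],"grip": 0.0},{"translation": [0,0,-0.015],"delta_rot": [0,0,0],"grip": 0.0},{"translation": [0,0,-0.025],"delta_rot": [0,0,0],"grip": 0.0},{"translation": [0,0,-0.02],"delta_rot": [0,0,0],"grip": 0.0}]'

```text
time_s: 14.6
position: [0.5311, 0.034, 0.197]
ee_rot: [3.141, 0.002, 3.084]
wrist_force: [0.6, -0.4, -0.4]
grip_width: 0.0186
gripper_force: 60.7
```

>>> carry_out --deltas '[{"translation": [0,0,0],"delta_rot": [0,0,0],"grip": 0.0},{"translation": [0,0,0],"delta_rot": [0,0,0],"grip": 0.0}]'

```text
time_s: 14.85
position: [0.5304, 0.0341, 0.1945]
ee_rot: [3.141, -0.001, 3.084]
wrist_force: [-0.6, 0.6, -0.1]
grip_width: 0.0186
gripper_force: 60.7
```

Run:
```python
from h import *
go([.487,-.40,.06])
```

```text
t [  18.061  -435.8741  134.4615] rot [ 0.011  -0.0332  0.0749] pos [0.5304 0.0341 0.1945] time 14.85
```

>>> carry_out --deltas '[{"translation": [0.002,-0.035,0],"delta_rot": [0,0,0],"grip": 0.0},{"translation": [0.002,-0.05,0],"delta_rot": [0,0,0],"grip": 0.0},{"translation": [0.002,-0.05,0],"delta_rot": [0,0,0],"grip": 0.0},{"translation": [0.002,-0.05,0],"delta_rot": [0,0,0],"grip": 0.0},{"translation": [0.002,-0.05,0],"delta_rot": [0,0,0],"grip": 0.0},{"translation": [0.002,-0.05,0],"delta_rot": [0,0,0],"grip": 0.0},{"translation": [0.002,-0.05,0],"delta_rot": [0,0,0],"grip": 0.0},{"translation": [0.002,-0.05,0],"delta_rot": [0,0,0],"grip": 0.0},{"translation": [0.002,-0.051,0],"delta_rot": [0,0,0],"grip": 0.0},{"translation": [0,0,0.02],"delta_rot": [0,0,0],"grip": 0.0}]'

```text
time_s: 16.1
position: [0.4867, -0.4037, 0.1741]
ee_rot: [-3.14, 0.0, 3.08]
wrist_force: [0.0, 1.0, -1.2]
grip_width: 0.0188
gripper_force: 60.7
```

>>> carry_out --deltas '[{"translation": [0,0,0.03],"delta_rot": [0,0,0],"grip": 0.0},{"translation": [0,0,0.03],"delta_rot": [0,0,0],"grip": 0.0},{"translation": [0,0,0.03],"delta_rot": [0,0,0],"grip": 0.0},{"translation": [0,0,0.015],"delta_rot": [0,0,0],"grip": 0.0},{"translation": [0,0,0.009],"delta_rot": [0,0,0],"grip": 0.0},{"translation": [0,0,0],"delta_rot": [0,0,0],"grip": 0.0},{"translation": [0,0,0],"delta_rot": [0,0,0],"grip": 0.0}]'

```text
time_s: 16.98
position: [0.4881, -0.4006, 0.0619]
ee_rot: [-3.141, 0.002, 3.084]
wrist_force: [0.5, -1.0, -0.4]
grip_width: 0.0192
gripper_force: 60.7
```

>>> carry_out --deltas '[{"translation": [0,0,0],"delta_rot": [0,0,0],"grip": 0.03},{"translation": [0,0,0],"delta_rot": [0,0,0],"grip": 0.05},{"translation": [0,0,0],"delta_rot": [0,0,0],"grip": 0.05},{"translation": [0,0,-0.02],"delta_rot": [0,0,0],"grip": 0.05},{"translation": [0,0,-0.03],"delta_rot": [0,0,0],"grip": 0.05},{"translation": [0,0,-0.04],"delta_rot": [0,0,0],"grip": 0.05},{"translation": [0,0,-0.05],"delta_rot": [0,0,0],"grip": 0.05},{"translation": [0,0,0],"delta_rot": [0,0,0],"grip": 0.05},{"translation": [0,0,0],"delta_rot": [0,0,0],"grip": 0.05}]'

```text
time_s: 18.1
position: [0.4874, -0.3999, 0.2005]
ee_rot: [3.141, 0.0, 3.084]
wrist_force: [-0.6, -0.0, -1.0]
grip_width: 0.0498
gripper_force: 0.0
```

Run:
```python
from h import *
im=grab_frame("scene");a=im[100:420,60:400,::-1].repeat(2,0).repeat(2,1)
cv2.imwrite("pics/tr2.png",cv2.resize(a,(600,564)))
go(bd(-.024,.115,.175))
```

```text
t [ 29.3211 434.7521  25.2549] rot [ 0.0726 -0.0879  0.0741] pos [ 0.4871 -0.3997  0.1997] time 18.15
```

View pics/tr2.png

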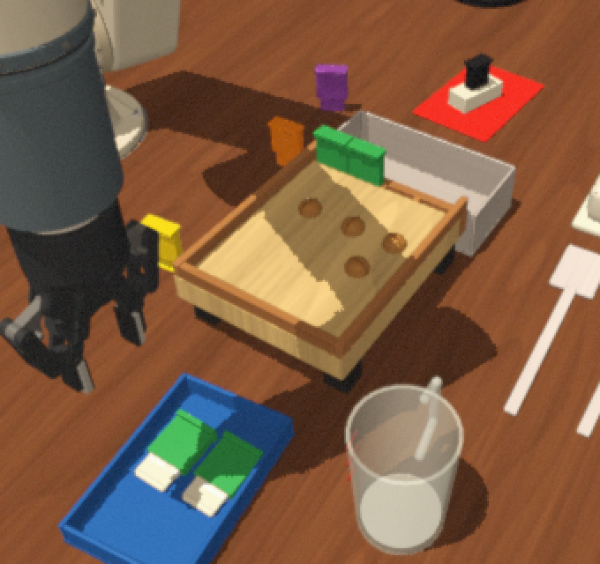

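>>> carry_out --deltas '[{"translation": [0.0032,0.034,0],"delta_rot": [0,0,0],"grip": 0.05},{"translation": [0.0032,0.05,0],"delta_rot": [0,0,0],"grip": 0.05},{"translation": [0.0032,0.05,0],"delta_rot": [0,0,0],"grip": 0.05},{"translation": [0.0032,0.05,0],"delta_rot": [0,0,0],"grip": 0.05},{"translation": [0.0032,0.05,0.005],"delta_rot": [0,0,0],"grip": 0.05},{"translation": [0.0032,0.05,0.005],"delta_rot": [0,0,0],"grip": 0.05},{"translation": [0.0032,0.05,0.005],"delta_rot": [0,0,0],"grip": 0.05},{"translation": [0.0032,0.05,0.005],"delta_rot": [0,0,0],"grip": 0.05},{"translation": [0.0037,0.0508,0.005],"delta_rot": [0,0,0],"grip": 0.05},{"translation": [0,0,0],"delta_rot": [0,0,0],"grip": 0.05}]'

```text
time_s: 19.4
position: [0.4824, 0.038, 0.1742]
ee_rot: [-3.141, -0.003, 3.088]
wrist_force: [0.1, -0.1, -0.1]
grip_width: 0.0501
gripper_force: 0.0
```

>>> carry_out --deltas '[{"translation": [0,0,0],"delta_rot": [0,0,0],"grip": 0.05},{"translation": [0,0,0],"delta_rot": [0,0,0],"grip": 0.05},{"translation": [0,0,0],"delta_rot": [0,0,0],"grip": 0.05}]'

```text
time_s: 19.77
position: [0.4834, 0.0347, 0.1757]
ee_rot: [-3.141, -0.0, 3.082]
wrist_force: [-0.3, -0.4, -0.2]
grip_width: 0.0498
gripper_force: 0.0
```

Run:
```python
from h import *
go(bd(-.024,.115,.103))
ci=camera_info("wrist");im=grab_frame("wrist");cv2.imwrite("pics/w3.png",im[:,:,::-1])
g=(im[:,:,1].astype(int)>im[:,:,0]+40)&(im[:,:,1].astype(int)>im[:,:,2]+40)
for x in(-.072,-.024):
  p=proj("wrist",bd(x,.115,.125),ci); r=int(p[1]); 
  if 0<=r<420: c=np.where(g[r])[0]; print(p,c.min(),c.max())
```

```text
t [ 0.5165  1.3242 72.7406] rot [-0.0055 -0.0055 -0.0073] pos [0.4834 0.0347 0.1757] time 19.775
[279.8668 146.0415] 258 298
[279.6636 240.7038] 259 296
```

>>> carry_out --deltas '[{"translation": [0.0005,0.0005,0.026],"delta_rot": [0,0,0],"grip": 0.05},{"translation": [0,0,0.025],"delta_rot": [0,0,0],"grip": 0.05},{"translation": [0,0,0.022],"delta_rot": [0,0,0],"grip": 0.05},{"translation": [0,0,0],"delta_rot": [0,0,0],"grip": 0.05},{"translation": [0,0,0],"delta_rot": [0,0,0],"grip": 0.03},{"translation": [0,0,0],"delta_rot": [0,0,0],"grip": 0.0},{"translation": [0,0,0],"delta_rot": [0,0,0],"grip": 0.0},{"translation": [0,0,0],"delta_rot": [0,0,0],"grip": 0.0},{"translation": [0,0,0],"delta_rot": [0,0,0],"grip": 0.0}]'

```text
time_s: 20.95
position: [0.4838, 0.0362, 0.104]
ee_rot: [3.141, 0.002, 3.084]
wrist_force: [-1.3, 0.2, 6.0]
grip_width: 0.0195
gripper_force: 58.6
```

>>> carry_out --deltas '[{"translation": [0,0,-0.003],"delta_rot": [0,0,0],"grip": 0.0},{"translation": [0,0,-0.003],"delta_rot": [0,0,0],"grip": 0.0},{"translation": [0,0,-0.003],"delta_rot": [0,0,0],"grip": 0.0},{"translation": [0,0,-0.004],"delta_rot": [0,0,0],"grip": 0.0},{"translation": [0,0,-0.005],"delta_rot": [0,0,0],"grip": 0.0},{"translation": [0,0,-0.006],"delta_rot": [0,0,0],"grip": 0.0},{"translation": [0,0,-0.008],"delta_rot": [0,0,0],"grip": 0.0},{"translation": [0,0,-0.015],"delta_rot": [0,0,0],"grip": 0.0},{"translation": [0,0,-0.025],"delta_rot": [0,0,0],"grip": 0.0},{"translation": [0,0,-0.02],"delta_rot": [0,0,0],"grip": 0.0}]'

```text
time_s: 22.2
position: [0.4833, 0.0361, 0.1967]
ee_rot: [3.141, 0.002, 3.084]
wrist_force: [0.1, 0.1, -0.5]
grip_width: 0.019
gripper_force: 60.7
```

>>> carry_out --deltas '[{"translation": [0,0,0],"delta_rot": [0,0,0],"grip": 0.0},{"translation": [0,0,0],"delta_rot": [0,0,0],"grip": 0.0}]'

```text
time_s: 22.45
position: [0.4826, 0.0361, 0.1944]
ee_rot: [3.141, -0.001, 3.084]
wrist_force: [0.5, 0.1, 0.3]
grip_width: 0.0186
gripper_force: 60.7
```

Run:
```python
from h import *
go([.54,-.436,.063])
```

```text
t [ -84.7165 -468.0262  131.3182] rot [ 0.0103 -0.0295  0.0765] pos [0.4826 0.0361 0.1944] time 22.45
```

>>> carry_out --deltas '[{"translation": [-0.0085,-0.04,0],"delta_rot": [0,0,0],"grip": 0.0},{"translation": [-0.0085,-0.05,0],"delta_rot": [0,0,0],"grip": 0.0},{"translation": [-0.0085,-0.05,0],"delta_rot": [0,0,0],"grip": 0.0},{"translation": [-0.0085,-0.05,0],"delta_rot": [0,0,0],"grip": 0.0},{"translation": [-0.0085,-0.05,0],"delta_rot": [0,0,0],"grip": 0.0},{"translation": [-0.0085,-0.05,0],"delta_rot": [0,0,0],"grip": 0.0},{"translation": [-0.0085,-0.05,0],"delta_rot": [0,0,0],"grip": 0.0},{"translation": [-0.0085,-0.05,0],"delta_rot": [0,0,0],"grip": 0.0},{"translation": [-0.0085,-0.05,0],"delta_rot": [0,0,0],"grip": 0.0},{"translation": [-0.0085,-0.028,0],"delta_rot": [0,0,0],"grip": 0.0}]'

```text
time_s: 23.7
position: [0.5398, -0.4382, 0.1927]
ee_rot: [3.14, -0.003, 3.082]
wrist_force: [0.1, 0.6, -0.6]
grip_width: 0.0188
gripper_force: 60.6
```

>>> carry_out --deltas '[{"translation": [0,0,0.02],"delta_rot": [0,0,0],"grip": 0.0},{"translation": [0,0,0.03],"delta_rot": [0,0,0],"grip": 0.0},{"translation": [0,0,0.03],"delta_rot": [0,0,0],"grip": 0.0},{"translation": [0,0,0.03],"delta_rot": [0,0,0],"grip": 0.0},{"translation": [0,0,0.015],"delta_rot": [0,0,0],"grip": 0.0},{"translation": [0,0,0.007],"delta_rot": [0,0,0],"grip": 0.0},{"translation": [0,0,0],"delta_rot": [0,0,0],"grip": 0.0},{"translation": [0,0,0],"delta_rot": [0,0,0],"grip": 0.0}]'

```text
time_s: 24.7
position: [0.5413, -0.4365, 0.0641]
ee_rot: [-3.14, 0.002, 3.084]
wrist_force: [0.7, -0.3, -0.5]
grip_width: 0.0188
gripper_force: 60.6
```

>>> carry_out --deltas '[{"translation": [0,0,0],"delta_rot": [0,0,0],"grip": 0.03},{"translation": [0,0,0],"delta_rot": [0,0,0],"grip": 0.05},{"translation": [0,0,0],"delta_rot": [0,0,0],"grip": 0.05},{"translation": [0,0,-0.02],"delta_rot": [0,0,0],"grip": 0.05},{"translation": [0,0,-0.03],"delta_rot": [0,0,0],"grip": 0.05},{"translation": [0,0,-0.04],"delta_rot": [0,0,0],"grip": 0.05},{"translation": [0,0,-0.05],"delta_rot": [0,0,0],"grip": 0.05},{"translation": [0,0,0],"delta_rot": [0,0,0],"grip": 0.05},{"translation": [0,0,0],"delta_rot": [0,0,0],"grip": 0.05}]'

```text
time_s: 25.82
position: [0.5407, -0.4357, 0.2024]
ee_rot: [3.141, -0.0, 3.084]
wrist_force: [0.5, 0.1, -0.8]
grip_width: 0.0499
gripper_force: 0.0
```

Run:
```python
from h import *
go(bd(-.072,.114,.175))
```

```text
t [132.9136 466.6787  27.7413] rot [ 0.0382 -0.0008  0.0795] pos [ 0.5407 -0.4357  0.2024] time 25.825
```

>>> carry_out --deltas '[{"translation": [0.0133,0.035,0],"delta_rot": [0,0,0],"grip": 0.05},{"translation": [0.0133,0.05,0],"delta_rot": [0,0,0],"grip": 0.05},{"translation": [0.0133,0.05,0],"delta_rot": [0,0,0],"grip": 0.05},{"translation": [0.0133,0.05,0],"delta_rot": [0,0,0],"grip": 0.05},{"translation": [0.0133,0.05,0.005],"delta_rot": [0,0,0],"grip": 0.05},{"translation": [0.0133,0.05,0.005],"delta_rot": [0,0,0],"grip": 0.05},{"translation": [0.0133,0.05,0.005],"delta_rot": [0,0,0],"grip": 0.05},{"translation": [0.0133,0.05,0.005],"delta_rot": [0,0,0],"grip": 0.05},{"translation": [0.0133,0.05,0.004],"delta_rot": [0,0,0],"grip": 0.05},{"translation": [0.0132,0.0317,0.004],"delta_rot": [0,0,0],"grip": 0.05}]'

```text
time_s: 27.08
position: [0.4336, 0.0392, 0.1734]
ee_rot: [-3.141, -0.002, 3.085]
wrist_force: [-0.5, 0.2, 0.2]
grip_width: 0.0501
gripper_force: 0.0
```

>>> carry_out --deltas '[{"translation": [0,0,0],"delta_rot": [0,0,0],"grip": 0.05},{"translation": [0,0,0],"delta_rot": [0,0,0],"grip": 0.05},{"translation": [0,0,0],"delta_rot": [0,0,0],"grip": 0.05}]'

```text
time_s: 27.45
position: [0.4351, 0.0368, 0.1745]
ee_rot: [-3.141, -0.001, 3.082]
wrist_force: [1.0, -0.2, -0.2]
grip_width: 0.05
gripper_force: 0.0
```

Run:
```python
from h import *
go(bd(-.072,.1145,.103))
im=grab_frame("scene");a=im[100:420,60:400,::-1].repeat(2,0).repeat(2,1)
cv2.imwrite("pics/tr3.png",cv2.resize(a,(600,564)))
```

```text
t [ 0.1201  1.6067 71.4802] rot [-0.0252 -0.0355  0.0085] pos [0.4351 0.0368 0.1745] time 27.45
```

View pics/tr3.png

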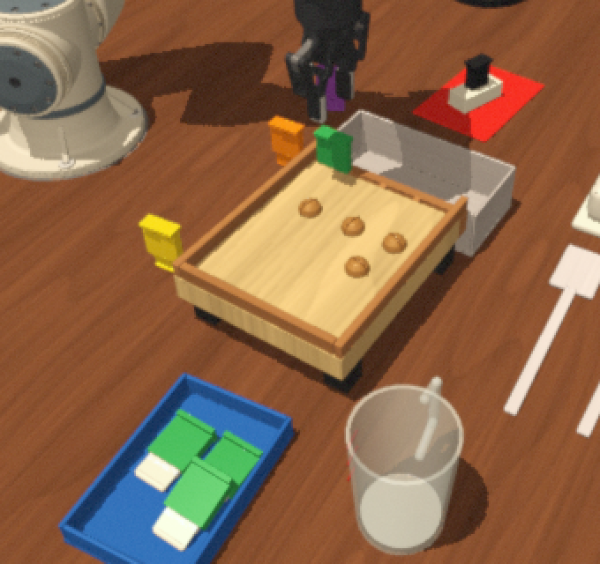

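>>> carry_out --deltas '[{"translation": [0,0.0008,0.026],"delta_rot": [0,0,0],"grip": 0.05},{"translation": [0,0,0.025],"delta_rot": [0,0,0],"grip": 0.05},{"translation": [0,0,0.0205],"delta_rot": [0,0,0],"grip": 0.05},{"translation": [0,0,0],"delta_rot": [0,0,0],"grip": 0.05},{"translation": [0,0,0],"delta_rot": [0,0,0],"grip": 0.03},{"translation": [0,0,0],"delta_rot": [0,0,0],"grip": 0.0},{"translation": [0,0,0],"delta_rot": [0,0,0],"grip": 0.0},{"translation": [0,0,0],"delta_rot": [0,0,0],"grip": 0.0},{"translation": [0,0,0],"delta_rot": [0,0,0],"grip": 0.0}]'

```text
time_s: 28.62
position: [0.4359, 0.0385, 0.1043]
ee_rot: [3.141, 0.002, 3.084]
wrist_force: [-0.8, -0.2, 5.7]
grip_width: 0.0192
gripper_force: 58.6
```

>>> carry_out --deltas '[{"translation": [0,0,-0.003],"delta_rot": [0,0,0],"grip": 0.0},{"translation": [0,0,-0.003],"delta_rot": [0,0,0],"grip": 0.0},{"translation": [0,0,-0.003],"delta_rot": [0,0,0],"grip": 0.0},{"translation": [0,0,-0.004],"delta_rot": [0,0,0],"grip": 0.0},{"translation": [0,0,-0.005],"delta_rot": [0,0,0],"grip": 0.0},{"translation": [0,0,-0.006],"delta_rot": [0,0,0],"grip": 0.0},{"translation": [0,0,-0.008],"delta_rot": [0,0,0],"grip": 0.0},{"translation": [0,0,-0.015],"delta_rot": [0,0,0],"grip": 0.0},{"translation": [0,0,-0.025],"delta_rot": [0,0,0],"grip": 0.0},{"translation": [0,0,-0.02],"delta_rot": [0,0,0],"grip": 0.0}]'

```text
time_s: 29.88
position: [0.4355, 0.0384, 0.1971]
ee_rot: [3.141, 0.002, 3.084]
wrist_force: [-0.0, -0.4, -0.8]
grip_width: 0.0191
gripper_force: 60.7
```

>>> carry_out --deltas '[{"translation": [0,0,0],"delta_rot": [0,0,0],"grip": 0.0},{"translation": [0,0,0],"delta_rot": [0,0,0],"grip": 0.0}]'

```text
time_s: 30.12
position: [0.4348, 0.0384, 0.1949]
ee_rot: [3.141, -0.001, 3.084]
wrist_force: [-0.9, 1.3, -0.8]
grip_width: 0.0186
gripper_force: 60.7
```

Run:
```python
from h import *
go([.488,-.436,.063])
```

```text
t [ -80.7373 -470.5163  131.7971] rot [ 0.0082 -0.033   0.0748] pos [0.4348 0.0384 0.1949] time 30.125
```

>>> carry_out --deltas '[{"translation": [-0.0081,-0.04,0],"delta_rot": [0,0,0],"grip": 0.0},{"translation": [-0.0081,-0.05,0],"delta_rot": [0,0,0],"grip": 0.0},{"translation": [-0.0081,-0.05,0],"delta_rot": [0,0,0],"grip": 0.0},{"translation": [-0.0081,-0.05,0],"delta_rot": [0,0,0],"grip": 0.0},{"translation": [-0.0081,-0.05,0],"delta_rot": [0,0,0],"grip": 0.0},{"translation": [-0.0081,-0.05,0],"delta_rot": [0,0,0],"grip": 0.0},{"translation": [-0.0081,-0.05,0],"delta_rot": [0,0,0],"grip": 0.0},{"translation": [-0.0081,-0.05,0],"delta_rot": [0,0,0],"grip": 0.0},{"translation": [-0.0081,-0.05,0],"delta_rot": [0,0,0],"grip": 0.0},{"translation": [-0.0078,-0.0305,0],"delta_rot": [0,0,0],"grip": 0.0}]'

```text
time_s: 31.38
position: [0.4876, -0.438, 0.1934]
ee_rot: [3.14, -0.003, 3.082]
wrist_force: [0.8, 0.7, -0.3]
grip_width: 0.0191
gripper_force: 60.7
```

>>> carry_out --deltas '[{"translation": [0,0,0.02],"delta_rot": [0,0,0],"grip": 0.0},{"translation": [0,0,0.03],"delta_rot": [0,0,0],"grip": 0.0},{"translation": [0,0,0.03],"delta_rot": [0,0,0],"grip": 0.0},{"translation": [0,0,0.03],"delta_rot": [0,0,0],"grip": 0.0},{"translation": [0,0,0.015],"delta_rot": [0,0,0],"grip": 0.0},{"translation": [0,0,0.007],"delta_rot": [0,0,0],"grip": 0.0},{"translation": [0,0,0],"delta_rot": [0,0,0],"grip": 0.0},{"translation": [0,0,0],"delta_rot": [0,0,0],"grip": 0.0}]'

```text
time_s: 32.38
position: [0.4891, -0.4364, 0.0645]
ee_rot: [-3.14, 0.002, 3.084]
wrist_force: [0.5, 0.1, -0.2]
grip_width: 0.0186
gripper_force: 60.7
```

>>> carry_out --deltas '[{"translation": [0,0,0],"delta_rot": [0,0,0],"grip": 0.03},{"translation": [0,0,0],"delta_rot": [0,0,0],"grip": 0.05},{"translation": [0,0,0],"delta_rot": [0,0,0],"grip": 0.05},{"translation": [0,0,-0.02],"delta_rot": [0,0,0],"grip": 0.05},{"translation": [0,0,-0.03],"delta_rot": [0,0,0],"grip": 0.05},{"translation": [0,0,-0.04],"delta_rot": [0,0,0],"grip": 0.05},{"translation": [0,0,-0.05],"delta_rot": [0,0,0],"grip": 0.05},{"translation": [0,0,-0.03],"delta_rot": [0,0,0],"grip": 0.05},{"translation": [0,0,0],"delta_rot": [0,0,0],"grip": 0.05},{"translation": [0,0,0],"delta_rot": [0,0,0],"grip": 0.05}]'

```text
time_s: 33.62
position: [0.4882, -0.4356, 0.2324]
ee_rot: [3.141, -0.001, 3.084]
wrist_force: [0.1, 0.5, -1.0]
grip_width: 0.05
gripper_force: 0.0
```

Run:
```python
from h import *
im=grab_frame("scene");cv2.imwrite("pics/s4.png",im[:,:,::-1])
print([(d["at"],d["conf"]) for d in spot_in("scraper","scene")], [d["at"] for d in spot_in("guard0","scene")],[d["at"] for d in spot_in("shell0","scene")])
go([.49,.33,.235],-112)
```

```text
[([328.2, 152.0], 0.82)] [[221.7, 180.7], [192.9, 359.7], [166.5, 383.9], [125.2, 378.4], [152.8, 236.1]] [[259.6, 229.3], [234.5, 217.0], [263.0, 251.6]]
t [ 42.4301 764.5777  -2.0566] rot [  0.1217  -0.0587 -71.3173] pos [ 0.4881 -0.4357  0.2321] time 33.825
```

>>> carry_out --deltas '[{"translation": [0.0017,0.03,-0.003],"delta_rot": [0,0,0],"grip": 0.05},{"translation": [0.0017,0.047,-0.003],"delta_rot": [0,0,0],"grip": 0.05},{"translation": [0.0017,0.047,-0.003],"delta_rot": [0,0,0],"grip": 0.05},{"translation": [0.0017,0.047,-0.003],"delta_rot": [0,0,0],"grip": 0.05},{"translation": [0.0017,0.047,-0.003],"delta_rot": [0,0,0],"grip": 0.05},{"translation": [0.0017,0.047,-0.003],"delta_rot": [0,0,0],"grip": 0.05},{"translation": [0.0017,0.047,-0.003],"delta_rot": [0,0,0],"grip": 0.05},{"translation": [0.0017,0.047,-0.003],"delta_rot": [0,0,0],"grip": 0.05},{"translation": [0.0017,0.047,-0.003],"delta_rot": [0,0,0],"grip": 0.05},{"translation": [0.0017,0.047,-0.003],"delta_rot": [0,0,0],"grip": 0.05}]'

```text
time_s: 35.08
position: [0.4973, 0.0187, 0.263]
ee_rot: [-3.141, -0.001, 3.084]
wrist_force: [1.1, 0.4, 0.2]
grip_width: 0.0499
gripper_force: 0.0
```

>>> carry_out --deltas '[{"translation": [0.0017,0.047,0],"delta_rot": [0,0,0],"grip": 0.05},{"translation": [0.0017,0.047,0],"delta_rot": [0,0,0],"grip": 0.05},{"translation": [0.0017,0.047,0],"delta_rot": [0,0,0],"grip": 0.05},{"translation": [0.0017,0.047,0],"delta_rot": [0,0,0],"grip": 0.05},{"translation": [0.0017,0.047,0],"delta_rot": [0,0,0],"grip": 0.05},{"translation": [0.0017,0.047,0],"delta_rot": [0,0,0],"grip": 0.05},{"translation": [0.0017,0.047,0],"delta_rot": [0,0,0],"grip": 0.05},{"translation": [0.0017,0.047,0],"delta_rot": [0,0,0],"grip": 0.05},{"translation": [0,0,0],"delta_rot": [0,0,-8.9],"grip": 0.05},{"translation": [0,0,0],"delta_rot": [0,0,-8.9],"grip": 0.05}]'

```text
time_s: 36.33
position: [0.5056, 0.394, 0.262]
ee_rot: [-3.14, -0.002, -2.883]
wrist_force: [0.6, -0.5, 0.7]
grip_width: 0.0503
gripper_force: 0.0
```

>>> carry_out --deltas '[{"translation": [0,0,0],"delta_rot": [0,0,-8.9],"grip": 0.05},{"translation": [0,0,0],"delta_rot": [0,0,-8.9],"grip": 0.05},{"translation": [0,0,0],"delta_rot": [0,0,-8.9],"grip": 0.05},{"translation": [0,0,0],"delta_rot": [0,0,-8.9],"grip": 0.05},{"translation": [0,0,0],"delta_rot": [0,0,-8.9],"grip": 0.05},{"translation": [0,0,0],"delta_rot": [0,0,-8.9],"grip": 0.05},{"translation": [0,0,0],"delta_rot": [0,0,0],"grip": 0.05},{"translation": [0,0,0],"delta_rot": [0,0,0],"grip": 0.05},{"translation": [0,0,0],"delta_rot": [0,0,0],"grip": 0.05}]'

```text
time_s: 37.45
position: [0.5058, 0.3934, 0.2631]
ee_rot: [3.141, -0.0, -1.959]
wrist_force: [0.7, -0.0, -0.1]
grip_width: 0.0502
gripper_force: 0.0
```

Run:
```python
from h import *
import pickle
go([.505,.395,.27],-112)
ci=camera_info("wrist");im=grab_frame("wrist");pickle.dump((ci,observe()),open("w5.pkl","wb"))
t=grab_frame("top")[130:310,60:500]
cv2.imwrite("pics/w5.png",np.vstack([im,cv2.resize(t,(560,229))])[:649,:,::-1][:, :])
a=cv2.imread("pics/w5.png");cv2.imwrite("pics/w5.png",cv2.resize(a,(518,600)))
print([d["at"] for d in spot_in("scraper","wrist")],proj("wrist",[.4934,.3585,.076],ci))
```

```text
t [-1.1973  1.4047 -6.8533] rot [ 0.0065 -0.013  -0.2146] pos [0.5058 0.3934 0.2631] time 37.45
[[280.4, 146.9]] [274.7371 142.6445]
```

View pics/w5.png

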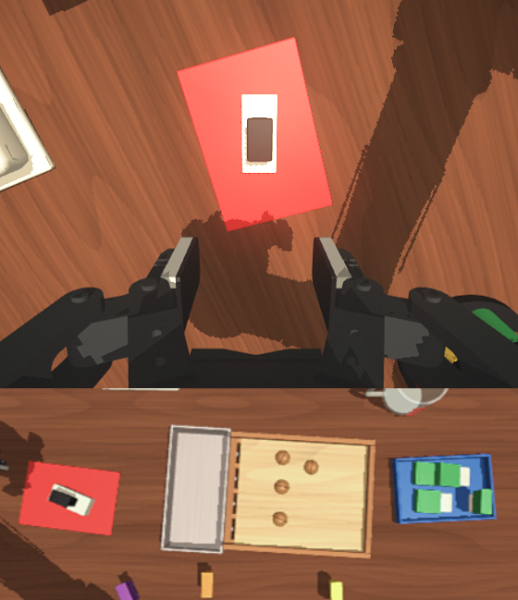

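Run:
```python
from h import *
ci=camera_info("wrist");im=grab_frame("wrist").astype(int)
sub=im[90:200,240:320]; mx=sub.max(2)
d=(mx<140)&(sub.max(2)-sub.min(2)<60); n,l,s,c=cv2.connectedComponentsWithStats(d.astype(np.uint8)); i=1+s[1:,4].argmax()
x,y,w,h,_=s[i]; print("cap",x+240,y+90,w,h,c[i]+[240,90])
ctr=c[i]+[240,90]; p=atz("wrist",ctr,.076,ci); print(p)
for q in ((x+240,y+90),(x+240+w,y+90),(x+240,y+90+h)): print(atz("wrist",q,.076,ci))
mm=cv2.minAreaRect(np.argwhere(l==i)[:,::-1].astype(np.float32)); print(mm)
wt=(sub.min(2)>180); mm=cv2.minAreaRect(np.argwhere(wt)[:,::-1].astype(np.float32)); print("white",mm)
print("block ctr",atz("wrist",np.array(mm[0])+[240,90],.030,ci))
s,dd=ray("wrist",ctr,ci); 
go([p[0],p[1],.066],-112)
for d in spot_in("guard0","scene"): print(d["at"],d["conf"],atz("scene",d["at"],.02))
```

```text
cap 268 147 1 6 [268.  149.5]
[0.5009 0.3617 0.076 ]
[0.5001 0.3598 0.076 ]
[0.4993 0.3601 0.076 ]
[0.502  0.3644 0.076 ]
((28.0, 59.5), (5.0, 0.0), -90.0)
white ((40.0, 54.0), (84.0, 38.0), 90.0)
block ctr [0.4912 0.3659 0.03  ]
t [ 31.258   -7.3037 197.3098] rot [-0.0027  0.0025 -0.1496] pos [0.5059 0.3934 0.2633] time 37.65
[221.7, 180.7] 0.97 [0.3092 0.1125 0.02  ]
[192.9, 359.7] 0.89 [ 0.5486 -0.3407  0.02  ]
[166.5, 383.9] 0.78 [ 0.5376 -0.3981  0.02  ]
[125.2, 378.4] 0.7 [ 0.4722 -0.4226  0.02  ]
[152.8, 236.1] 0.63 [ 0.2906 -0.1311  0.02  ]
```

Run:
```python
from h import *
ci=camera_info("wrist");im=grab_frame("wrist").astype(int)
sub=im[105:184,263:297]; print(sub[40,17],sub[5,17])
d=(sub.max(2)<150)
ys,xs=np.where(d); lo=np.percentile(xs,[1,99]);la=np.percentile(ys,[1,99]); print(lo+263,la+105)
ctr=[lo.mean()+263,la.mean()+105]; p=atz("wrist",ctr,.076,ci); print(ctr,p)
print(np.linalg.norm(atz("wrist",[0,la[0]],.076,ci)-atz("wrist",[0,la[1]],.076,ci)),np.linalg.norm(atz("wrist",[lo[0],150],.076,ci)-atz("wrist",[lo[1],150],.076,ci)))
go([p[0],p[1],.066],-112)
```

```text
[150 112  95] [255 255 255]
[267. 293.] [127. 173.]
[np.float64(280.0), np.float64(150.0)] [0.4917 0.3659 0.076 ]
0.033944518125935755 0.021852936767681713
t [ 30.7854   2.7574 197.2791] rot [ 0.0023 -0.0009 -0.1403] pos [0.5059 0.3934 0.2633] time 37.75
```

>>> carry_out --deltas '[{"translation": [0.0154,0.0014,0.02],"delta_rot": [0,0,0],"grip": 0.05},{"translation": [0.0154,0.0014,0.03],"delta_rot": [0,0,0],"grip": 0.05},{"translation": [0,0,0.04],"delta_rot": [0,0,0],"grip": 0.05},{"translation": [0,0,0.04],"delta_rot": [0,0,0],"grip": 0.05},{"translation": [0,0,0.03],"delta_rot": [0,0,0],"grip": 0.05},{"translation": [0,0,0.03],"delta_rot": [0,0,0],"grip": 0.05},{"translation": [0,0,0.014],"delta_rot": [0,0,0],"grip": 0.05},{"translation": [0,0,0],"delta_rot": [0,0,0],"grip": 0.05},{"translation": [0,0,0],"delta_rot": [0,0,0],"grip": 0.05}]'

```text
time_s: 38.88
position: [0.4925, 0.3666, 0.0608]
ee_rot: [-3.14, 0.002, -1.957]
wrist_force: [0.6, -0.1, -0.1]
grip_width: 0.0505
gripper_force: 0.0
```

Run:
```python
from h import *
go([.4917,.3659,.049],-112)
```

```text
t [ 0.9336  0.4891 11.7627] rot [-0.07    0.1256 -0.1046] pos [0.4925 0.3666 0.0608] time 38.875
```

>>> carry_out --deltas '[{"translation": [0.001,0.0005,0.0115],"delta_rot": [0,0,0],"grip": 0.05},{"translation": [0,0,0],"delta_rot": [0,0,0],"grip": 0.05},{"translation": [0,0,0],"delta_rot": [0,0,0],"grip": 0.03},{"translation": [0,0,0],"delta_rot": [0,0,0],"grip": 0.0},{"translation": [0,0,0],"delta_rot": [0,0,0],"grip": 0.0},{"translation": [0,0,0],"delta_rot": [0,0,0],"grip": 0.0},{"translation": [0,0,0],"delta_rot": [0,0,0],"grip": 0.0},{"translation": [0,0,0],"delta_rot": [0,0,0],"grip": 0.0}]' --force 80

```text
time_s: 39.88
position: [0.491, 0.3653, 0.0482]
ee_rot: [-3.141, 0.001, -1.957]
wrist_force: [-1.0, -1.7, 5.3]
grip_width: 0.0203
gripper_force: 77.7
```

>>> carry_out --deltas '[{"translation": [0,0,-0.01],"delta_rot": [0,0,0],"grip": 0.0},{"translation": [0,0,-0.02],"delta_rot": [0,0,0],"grip": 0.0},{"translation": [0,0,-0.04],"delta_rot": [0,0,0],"grip": 0.0},{"translation": [0,0,-0.04],"delta_rot": [0,0,0],"grip": 0.0},{"translation": [0,0,-0.03],"delta_rot": [0,0,0],"grip": 0.0},{"translation": [0,0,-0.03],"delta_rot": [0,0,0],"grip": 0.0},{"translation": [0,0,0],"delta_rot": [0,0,7],"grip": 0.0},{"translation": [0,0,0],"delta_rot": [0,0,8],"grip": 0.0},{"translation": [0,0,0],"delta_rot": [0,0,8],"grip": 0.0},{"translation": [0,0,0],"delta_rot": [0,0,8],"grip": 0.0}]'

```text
time_s: 41.12
position: [0.4906, 0.365, 0.2176]
ee_rot: [3.141, -0.001, -2.503]
wrist_force: [0.6, -0.1, -1.5]
grip_width: 0.0207
gripper_force: 78.9
```

>>> carry_out --deltas '[{"translation": [0,0,0],"delta_rot": [0,0,8],"grip": 0.0},{"translation": [0,0,0],"delta_rot": [0,0,8],"grip": 0.0},{"translation": [0,0,0],"delta_rot": [0,0,8],"grip": 0.0},{"translation": [0,0,0],"delta_rot": [0,0,8],"grip": 0.0},{"translation": [0,0,0],"delta_rot": [0,0,8.2],"grip": 0.0},{"translation": [0,0,0],"delta_rot": [0,0,0],"grip": 0.0},{"translation": [0,0,0],"delta_rot": [0,0,0],"grip": 0.0}]'

```text
time_s: 42.0
position: [0.4908, 0.3651, 0.2177]
ee_rot: [-3.141, -0.0, 3.086]
wrist_force: [0.5, -0.2, -1.7]
grip_width: 0.0203
gripper_force: 78.9
```

Run:
```python
from h import *
o=observe();print(o["grip_width"],o["gripper_force"])
t=grab_frame("top"); s=grab_frame("scene")
cv2.imwrite("pics/t6.png",t[:,:,::-1])
# shells by colour on board: brown blobs
hsv=cv2.cvtColor(t,cv2.COLOR_RGB2HSV).astype(int)
M=np.zeros(t.shape[:2],np.uint8); q=np.array([proj("top",bd(x,y,.075)) for x,y in((-.095,-.122),(.095,-.122),(.095,.1),(-.095,.1))]).astype(int)
cv2.fillPoly(M,[q],1)
b=((hsv[:,:,2]<190)&(M>0)).astype(np.uint8)
n,l,st,c=cv2.connectedComponentsWithStats(b)
for k in range(1,n):
    if st[k,4]>15:
        p=atz("top",c[k],.083); r=np.array([p[0]-BX,p[1]-BY]); cs,sn=np.cos(BW),np.sin(BW)
        print(st[k],"board xy",cs*r[0]+sn*r[1],-sn*r[0]+cs*r[1])
go(bd(-.017,-.05,.2))
```

```text
0.02027946791335574 78.94183248281479
[294 183  12  12  86] board xy 0.06881609647116592 0.030059451308559075
[318 191  12  13  88] board xy 0.05404320324145344 -0.02423252437977889
[293 208  13  12  92] board xy 0.013556065558441558 0.02780968961670602
[291 235  13  13  94] board xy -0.04623882024432721 0.02806578002159858
t [ -17.1152 -494.0664   17.775 ] rot [-0.0037 -0.0079  0.1808] pos [0.4908 0.3651 0.2177] time 42.1
```

>>> carry_out --deltas '[{"translation": [-0.0017,-0.03,0],"delta_rot": [0,0,0.2],"grip": 0.0},{"translation": [-0.0017,-0.05,0],"delta_rot": [0,0,0],"grip": 0.0},{"translation": [-0.0017,-0.055,0],"delta_rot": [0,0,0],"grip": 0.0},{"translation": [-0.0017,-0.055,0],"delta_rot": [0,0,0],"grip": 0.0},{"translation": [-0.0017,-0.055,0],"delta_rot": [0,0,0],"grip": 0.0},{"translation": [-0.0017,-0.055,0],"delta_rot": [0,0,0],"grip": 0.0},{"translation": [-0.0017,-0.055,0],"delta_rot": [0,0,0],"grip": 0.0},{"translation": [-0.0017,-0.055,0],"delta_rot": [0,0,0],"grip": 0.0},{"translation": [-0.0017,-0.05,0.005],"delta_rot": [0,0,0],"grip": 0.0},{"translation": [-0.0017,-0.034,0.005],"delta_rot": [0,0,0],"grip": 0.0}]'

```text
time_s: 43.35
position: [0.4773, -0.1309, 0.208]
ee_rot: [-3.142, 0.001, 3.08]
wrist_force: [0.9, 0.9, -0.9]
grip_width: 0.0202
gripper_force: 79.1
```

>>> carry_out --deltas '[{"translation": [0,0,0.02],"delta_rot": [0,0,0],"grip": 0.0},{"translation": [0,0,0.02],"delta_rot": [0,0,0],"grip": 0.0},{"translation": [0,0,0.015],"delta_rot": [0,0,0],"grip": 0.0},{"translation": [0,0,0],"delta_rot": [0,0,0],"grip": 0.0},{"translation": [0,0,0],"delta_rot": [0,0,0],"grip": 0.0}]'

```text
time_s: 43.98
position: [0.4782, -0.1289, 0.1536]
ee_rot: [-3.141, 0.001, 3.081]
wrist_force: [0.7, 0.3, -1.0]
grip_width: 0.0204
gripper_force: 79.1
```

Run:
```python
from h import *
go(bd(-.0165,-.05,.1205))
go(bd(-.0165,.148,.1205))
```

```text
t [-2.4594 -0.02   33.0909] rot [-0.0183  0.0751 -0.0772] pos [ 0.4782 -0.1289  0.1536] time 43.975
t [ -2.2241 197.9799  33.0277] rot [-0.0183  0.0751 -0.0772] pos [ 0.4782 -0.1289  0.1536] time 43.975
```

>>> carry_out --deltas '[{"translation": [-0.0024,0,0.012],"delta_rot": [0,0,0],"grip": 0.0},{"translation": [0,0,0.012],"delta_rot": [0,0,0],"grip": 0.0},{"translation": [0,0,0.007],"delta_rot": [0,0,0],"grip": 0.0},{"translation": [0,0,0],"delta_rot": [0,0,0],"grip": 0.0},{"translation": [0,0,0],"delta_rot": [0,0,0],"grip": 0.0}]'

```text
time_s: 44.6
position: [0.4802, -0.1292, 0.122]
ee_rot: [-3.141, 0.0, 3.08]
wrist_force: [0.9, -0.1, -1.6]
grip_width: 0.0204
gripper_force: 79.1
```

>>> carry_out --deltas '[{"translation": [0,0.008,0.001],"delta_rot": [0,0,0],"grip": 0.0},{"translation": [0,0.01,0],"delta_rot": [0,0,0],"grip": 0.0},{"translation": [0,0.01,0],"delta_rot": [0,0,0],"grip": 0.0},{"translation": [0,0.01,0],"delta_rot": [0,0,0],"grip": 0.0},{"translation": [0,0.01,0],"delta_rot": [0,0,0],"grip": 0.0},{"translation": [0,0.01,0],"delta_rot": [0,0,0],"grip": 0.0},{"translation": [0,0.01,0],"delta_rot": [0,0,0],"grip": 0.0},{"translation": [0,0.01,0],"delta_rot": [0,0,0],"grip": 0.0},{"translation": [0,0.01,0],"delta_rot": [0,0,0],"grip": 0.0},{"translation": [0,0.01,0],"delta_rot": [0,0,0],"grip": 0.0}]'

```text
time_s: 45.85
position: [0.486, -0.0306, 0.1208]
ee_rot: [-3.142, -0.0, 3.08]
wrist_force: [-0.2, -0.0, -0.4]
grip_width: 0.0204
gripper_force: 79.1
```

>>> carry_out --deltas '[{"translation": [0,0.01,0],"delta_rot": [0,0,0],"grip": 0.0},{"translation": [0,0.01,0],"delta_rot": [0,0,0],"grip": 0.0},{"translation": [0,0.01,0],"delta_rot": [0,0,0],"grip": 0.0},{"translation": [0,0.01,0],"delta_rot": [0,0,0],"grip": 0.0},{"translation": [0,0.01,0],"delta_rot": [0,0,0],"grip": 0.0},{"translation": [0,0.01,0],"delta_rot": [0,0,0],"grip": 0.0},{"translation": [0,0.01,0],"delta_rot": [0,0,0],"grip": 0.0},{"translation": [0,0.01,0],"delta_rot": [0,0,0],"grip": 0.0},{"translation": [0,0.01,0],"delta_rot": [0,0,0],"grip": 0.0},{"translation": [0,0.01,0],"delta_rot": [0,0,0],"grip": 0.0}]'

```text
time_s: 47.1
position: [0.4922, 0.0692, 0.1208]
ee_rot: [-3.142, -0.0, 3.08]
wrist_force: [0.3, 0.0, -2.3]
grip_width: 0.0205
gripper_force: 79.1
```

>>> carry_out --deltas '[{"translation": [0,0,0],"delta_rot": [0,0,0],"grip": 0.0},{"translation": [0,0,0],"delta_rot": [0,0,0],"grip": 0.0},{"translation": [0,0,-0.02],"delta_rot": [0,0,0],"grip": 0.0},{"translation": [0,0,-0.03],"delta_rot": [0,0,0],"grip": 0.0},{"translation": [0,-0.02,-0.01],"delta_rot": [0,0,0],"grip": 0.0},{"translation": [0,-0.04,0],"delta_rot": [0,0,0],"grip": 0.0},{"translation": [0,-0.05,0],"delta_rot": [0,0,0],"grip": 0.0},{"translation": [0,-0.05,0],"delta_rot": [0,0,0],"grip": 0.0},{"translation": [0,0,0],"delta_rot": [0,0,0],"grip": 0.0},{"translation": [0,0,0],"delta_rot": [0,0,0],"grip": 0.0}]'

```text
time_s: 48.35
position: [0.4817, -0.0918, 0.1803]
ee_rot: [3.141, -0.001, 3.079]
wrist_force: [0.1, 0.1, -2.0]
grip_width: 0.0207
gripper_force: 79.3
```

```bash
cat > sh.py <<'E'
from h import *
def shells(y0=-.122,y1=.1):
    t=grab_frame("top"); s=grab_frame("scene")
    for cam,im in(("top",t),("scene",s)):
        hsv=cv2.cvtColor(im,cv2.COLOR_RGB2HSV).astype(int)
        M=np.zeros(im.shape[:2],np.uint8); q=np.array([proj(cam,bd(x,y,.075)) for x,y in((-.095,y0),(.095,y0),(.095,y1),(-.095,y1))]).astype(int)
        cv2.fillPoly(M,[q],1)
        b=((hsv[:,:,2]<190)&(M>0)).astype(np.uint8)
        n,l,st,c=cv2.connectedComponentsWithStats(b)
        for k in range(1,n):
            if st[k,4]>15:
                p=atz(cam,c[k],.083); r=p[:2]-[BX,BY]; cs,sn=np.cos(BW),np.sin(BW)
                print(cam,st[k],"board xy",cs*r[0]+sn*r[1],-sn*r[0]+cs*r[1])
    for cam in("top","scene"): print(cam,[(np.round(d["at"]).tolist(),round(d["conf"],2)) for d in spot_in("shell0",cam)])
    return t,s
E
python3 - <<'E'
from sh import *
t,s=shells(); cv2.imwrite("pics/t7.png",np.hstack([t[140:290,180:400],s[130:280,150:370]]).repeat(2,0).repeat(2,1)[:,:,::-1][:,:880])
a=cv2.imread("pics/t7.png");cv2.imwrite("pics/t7.png",cv2.resize(a,(800,273)))
go(bd(.057,-.065,.121))
E
```

```text
top [ 267  175   82   88 1134] board xy 0.028321861757777504 0.02229660118321811
top [ 318  179   50   74 2976] board xy 0.020381270657467924 -0.07347339464173872
top [262 197  13  65 305] board xy -0.05229568917084038 0.09278122982746205
scene [ 225  194   85   54 2274] board xy 0.008510711629243987 0.03969481287138265
scene [256 246  14  12  74] board xy 0.06048374259091159 -0.03047269446960679
top [([449.0, 212.0], 0.24)]
scene [([282.0, 240.0], 0.69), ([377.0, 264.0], 0.69)]
t [-74.1652 -53.6892  59.6455] rot [ 0.0063 -0.0119 -0.0425] pos [ 0.4823 -0.0904  0.1807] time 48.55
```

>>> carry_out --deltas '[{"translation": [-0.0241,-0.0187,0],"delta_rot": [0,0,0],"grip": 0.0},{"translation": [-0.0241,-0.019,0],"delta_rot": [0,0,0],"grip": 0.0},{"translation": [-0.024,-0.019,0],"delta_rot": [0,0,0],"grip": 0.0},{"translation": [0,0,0],"delta_rot": [0,0,0],"grip": 0.0},{"translation": [0,0,0.015],"delta_rot": [0,0,0],"grip": 0.0},{"translation": [0,0,0.018],"delta_rot": [0,0,0],"grip": 0.0},{"translation": [0,0,0.015],"delta_rot": [0,0,0],"grip": 0.0},{"translation": [0,0,0.01],"delta_rot": [0,0,0],"grip": 0.0},{"translation": [0,0,0],"delta_rot": [0,0,0],"grip": 0.0},{"translation": [0,0,0],"delta_rot": [0,0,0],"grip": 0.0}]'

```text
time_s: 49.8
position: [0.5513, -0.1523, 0.1234]
ee_rot: [-3.141, 0.001, 3.08]
wrist_force: [-0.0, -0.3, -1.2]
grip_width: 0.0204
gripper_force: 79.5
```

Run:
```python
from h import *
go(bd(.055,.148,.121)); print(observe()["wrist_force"],observe()["gripper_force"])
```

```text
t [  0.7825 216.8765   2.3498] rot [-0.0139  0.0648 -0.1051] pos [ 0.5513 -0.1523  0.1234] time 49.8
[-0.0458 -0.286  -1.2265] 79.4524048268795
```

>>> carry_out --deltas '[{"translation": [0.0008,0.007,0.002],"delta_rot": [0,0,0],"grip": 0.0},{"translation": [0,0.01,0],"delta_rot": [0,0,0],"grip": 0.0},{"translation": [0,0.01,0],"delta_rot": [0,0,0],"grip": 0.0},{"translation": [0,0.01,0],"delta_rot": [0,0,0],"grip": 0.0},{"translation": [0,0.01,0],"delta_rot": [0,0,0],"grip": 0.0},{"translation": [0,0.01,0],"delta_rot": [0,0,0],"grip": 0.0},{"translation": [0,0.01,0],"delta_rot": [0,0,0],"grip": 0.0},{"translation": [0,0.01,0],"delta_rot": [0,0,0],"grip": 0.0},{"translation": [0,0.01,0],"delta_rot": [0,0,0],"grip": 0.0},{"translation": [0,0.01,0],"delta_rot": [0,0,0],"grip": 0.0}]'

```text
time_s: 51.05
position: [0.5561, -0.0547, 0.1208]
ee_rot: [3.142, -0.0, 3.08]
wrist_force: [-0.5, -0.2, -1.5]
grip_width: 0.0208
gripper_force: 79.5
```

>>> carry_out --deltas '[{"translation": [0,0.012,0],"delta_rot": [0,0,0],"grip": 0.0},{"translation": [0,0.012,0],"delta_rot": [0,0,0],"grip": 0.0},{"translation": [0,0.012,0],"delta_rot": [0,0,0],"grip": 0.0},{"translation": [0,0.012,0],"delta_rot": [0,0,0],"grip": 0.0},{"translation": [0,0.012,0],"delta_rot": [0,0,0],"grip": 0.0},{"translation": [0,0.012,0],"delta_rot": [0,0,0],"grip": 0.0},{"translation": [0,0.012,0],"delta_rot": [0,0,0],"grip": 0.0},{"translation": [0,0.012,0],"delta_rot": [0,0,0],"grip": 0.0},{"translation": [0,0.012,0],"delta_rot": [0,0,0],"grip": 0.0},{"translation": [0,0.012,0],"delta_rot": [0,0,0],"grip": 0.0}]'

```text
time_s: 52.3
position: [0.5635, 0.0653, 0.1208]
ee_rot: [3.142, 0.0, 3.08]
wrist_force: [0.5, 0.5, -1.5]
grip_width: 0.0204
gripper_force: 79.5
```

>>> carry_out --deltas '[{"translation": [0,0,0],"delta_rot": [0,0,0],"grip": 0.0},{"translation": [0,0,0],"delta_rot": [0,0,0],"grip": 0.0},{"translation": [0,0,-0.02],"delta_rot": [0,0,0],"grip": 0.0},{"translation": [0,0,-0.03],"delta_rot": [0,0,0],"grip": 0.0},{"translation": [0,0,-0.03],"delta_rot": [0,0,0],"grip": 0.0},{"translation": [0,0.04,-0.02],"delta_rot": [0,0,0],"grip": 0.0},{"translation": [0,0.05,0],"delta_rot": [0,0,0],"grip": 0.0},{"translation": [0,0.05,0],"delta_rot": [0,0,0],"grip": 0.0},{"translation": [0,0.05,0],"delta_rot": [0,0,0],"grip": 0.0},{"translation": [0,0.05,0],"delta_rot": [0,0,0],"grip": 0.0}]'

```text
time_s: 53.55
position: [0.5783, 0.305, 0.2208]
ee_rot: [-3.141, 0.0, 3.079]
wrist_force: [0.2, -0.3, -0.8]
grip_width: 0.0205
gripper_force: 79.5
```

>>> carry_out --deltas '[{"translation": [0,0.05,0],"delta_rot": [0,0,0],"grip": 0.0},{"translation": [0,0,0],"delta_rot": [0,0,0],"grip": 0.0},{"translation": [0,0,0],"delta_rot": [0,0,0],"grip": 0.0}]'

```text
time_s: 53.92
position: [0.5813, 0.3534, 0.2205]
ee_rot: [-3.141, -0.0, 3.08]
wrist_force: [-0.4, -1.0, -0.5]
grip_width: 0.0201
gripper_force: 79.8
```

Run:
```python
from sh import *
t,s=shells(); cv2.imwrite("pics/t8.png",cv2.resize(np.vstack([np.hstack([t[140:290,180:400],s[130:280,150:370]]),np.hstack([t[140:290,340:560],s[270:420,60:280]])]),(800,546),interpolation=cv2.INTER_CUBIC)[:,:,::-1])
go([.4912,.3655,.217],-112)
```

```text
top [([247.0, 182.0], 0.58), ([443.0, 206.0], 0.55), ([245.0, 235.0], 0.43), ([246.0, 197.0], 0.41)]
scene []
t [90.9758  7.0755  4.3658] rot [ -0.0014   0.04   -71.5975] pos [0.5816 0.3527 0.2214] time 54.125
```

View pics/t8.png

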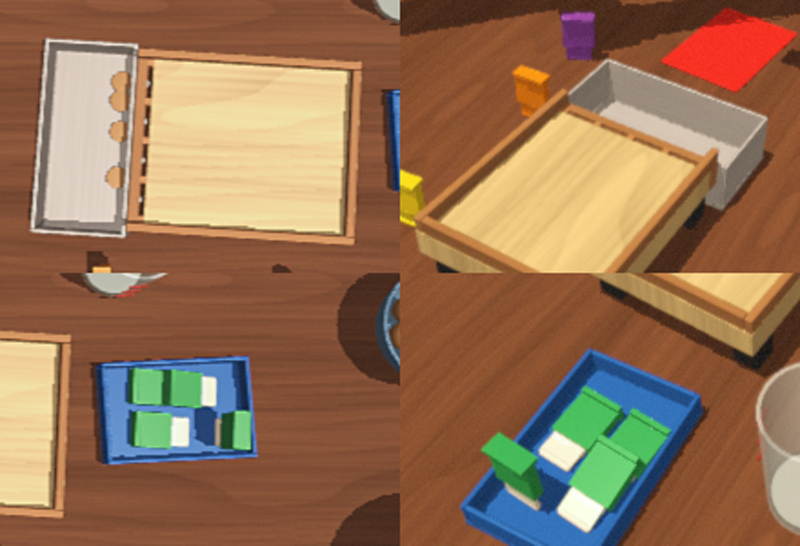

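>>> carry_out --deltas '[{"translation": [0.03,0.0023,0],"delta_rot": [0,0,0],"grip": 0.0},{"translation": [0.031,0.0024,0],"delta_rot": [0,0,0],"grip": 0.0},{"translation": [0.03,0.0024,0],"delta_rot": [0,0,0],"grip": 0.0},{"translation": [0,0,0],"delta_rot": [0,0,-8],"grip": 0.0},{"translation": [0,0,0],"delta_rot": [0,0,-9],"grip": 0.0},{"translation": [0,0,0],"delta_rot": [0,0,-9],"grip": 0.0},{"translation": [0,0,0],"delta_rot": [0,0,-9],"grip": 0.0},{"translation": [0,0,0],"delta_rot": [0,0,-9],"grip": 0.0},{"translation": [0,0,0],"delta_rot": [0,0,-9],"grip": 0.0},{"translation": [0,0,0],"delta_rot": [0,0,-9],"grip": 0.0}]'

```text
time_s: 55.38
position: [0.4911, 0.3657, 0.2213]
ee_rot: [-3.141, 0.001, -2.117]
wrist_force: [-0.0, -0.1, -1.0]
grip_width: 0.0207
gripper_force: 79.8
```

>>> carry_out --deltas '[{"translation": [0,0,0],"delta_rot": [0,0,-9],"grip": 0.0},{"translation": [0,0,0.03],"delta_rot": [0,0,0],"grip": 0.0},{"translation": [0,0,0.04],"delta_rot": [0,0,0],"grip": 0.0},{"translation": [0,0,0.04],"delta_rot": [0,0,0],"grip": 0.0},{"translation": [0,0,0.03],"delta_rot": [0,0,0],"grip": 0.0},{"translation": [0,0,0.02],"delta_rot": [0,0,0],"grip": 0.0},{"translation": [0,0,0],"delta_rot": [0,0,0],"grip": 0.0},{"translation": [0,0,0],"delta_rot": [0,0,0],"grip": 0.0},{"translation": [0,0,0],"delta_rot": [0,0,0],"grip": 0.0}]'

```text
time_s: 56.5
position: [0.4915, 0.367, 0.0623]
ee_rot: [-3.141, 0.002, -1.964]
wrist_force: [0.6, -0.6, -1.6]
grip_width: 0.0204
gripper_force: 79.8
```

Run:
```python
from h import *
go([.4912,.3655,.0487],-112)
for z in (.06,.075): print(atz("top",[469.8,226.4],z))
print(spot_in("guard0","top"))
```

```text
t [ 1.5548 -0.269  13.5818] rot [-0.0579  0.1373 -0.5234] pos [0.4915 0.367  0.0623] time 56.5
[ 0.4886 -0.4396  0.06  ]
[ 0.488  -0.4328  0.075 ]
[{'at': [168.4, 305.9], 'conf': 0.81}, {'at': [418.5, 203.9], 'conf': 0.75}, {'at': [427.3, 225.4], 'conf': 0.69}, {'at': [440.5, 201.6], 'conf': 0.67}, {'at': [468.3, 227.2], 'conf': 0.64}, {'at': [345.8, 306.5], 'conf': 0.53}, {'at': [234.8, 292.8], 'conf': 0.52}]
```

>>> carry_out --deltas '[{"translation": [0.0015,0,0.007],"delta_rot": [0,0,0],"grip": 0.0},{"translation": [0,0,0.005],"delta_rot": [0,0,0],"grip": 0.0},{"translation": [0,0,0.001],"delta_rot": [0,0,0],"grip": 0.0},{"translation": [0,0,0.0005],"delta_rot": [0,0,0],"grip": 0.0},{"translation": [0,0,0],"delta_rot": [0,0,0],"grip": 0.0},{"translation": [0,0,0],"delta_rot": [0,0,0],"grip": 0.0}]'

```text
time_s: 57.3
position: [0.4901, 0.3649, 0.0482]
ee_rot: [-3.141, -0.0, -1.963]
wrist_force: [-3.7, -2.5, 7.2]
grip_width: 0.0202
gripper_force: 78.6
```

>>> carry_out --deltas '[{"translation": [0,0,0],"delta_rot": [0,0,0],"grip": 0.025},{"translation": [0,0,0],"delta_rot": [0,0,0],"grip": 0.05},{"translation": [0,0,0],"delta_rot": [0,0,0],"grip": 0.05},{"translation": [0,0,0],"delta_rot": [0,0,0],"grip": 0.05},{"translation": [0,0,-0.01],"delta_rot": [0,0,0],"grip": 0.05},{"translation": [0,0,-0.03],"delta_rot": [0,0,0],"grip": 0.05},{"translation": [0,0,-0.04],"delta_rot": [0,0,0],"grip": 0.05},{"translation": [0,0,-0.05],"delta_rot": [0,0,0],"grip": 0.05},{"translation": [-0.04,0,-0.04],"delta_rot": [0,0,0],"grip": 0.05},{"translation": [0,0,0],"delta_rot": [0,0,0],"grip": 0.05}]'

```text
time_s: 58.55
position: [0.5074, 0.4048, 0.2217]
ee_rot: [-3.138, 0.008, -1.963]
wrist_force: [0.5, 0.3, -0.2]
grip_width: 0.0502
gripper_force: 0.0
```

>>> carry_out --deltas '[{"translation": [0,0,0],"delta_rot": [0,0,0],"grip": 0.05},{"translation": [0,0,0],"delta_rot": [0,0,0],"grip": 0.05}]'

```text
time_s: 58.8
position: [0.505, 0.4012, 0.2162]
ee_rot: [3.141, -0.002, -1.964]
wrist_force: [0.1, 1.1, -0.7]
grip_width: 0.0501
gripper_force: 0.0
```

Run:
```python
from h import *
w=grab_frame("wrist");t=grab_frame("top");s=grab_frame("scene")
f=lambda a:cv2.resize(a,(400,300))
cv2.imwrite("pics/fin.png",np.vstack([np.hstack([f(w),f(t[130:310,60:300])]),np.hstack([f(s[80:230,200:400]),f(s[280:420,60:247])])])[:,:,::-1])
print(observe()["position"],spot_in("scraper","wrist"))
```

```text
[0.5053 0.4015 0.2167] [{'at': [276.8, 143.7], 'conf': 0.62}]
```

View pics/fin.png

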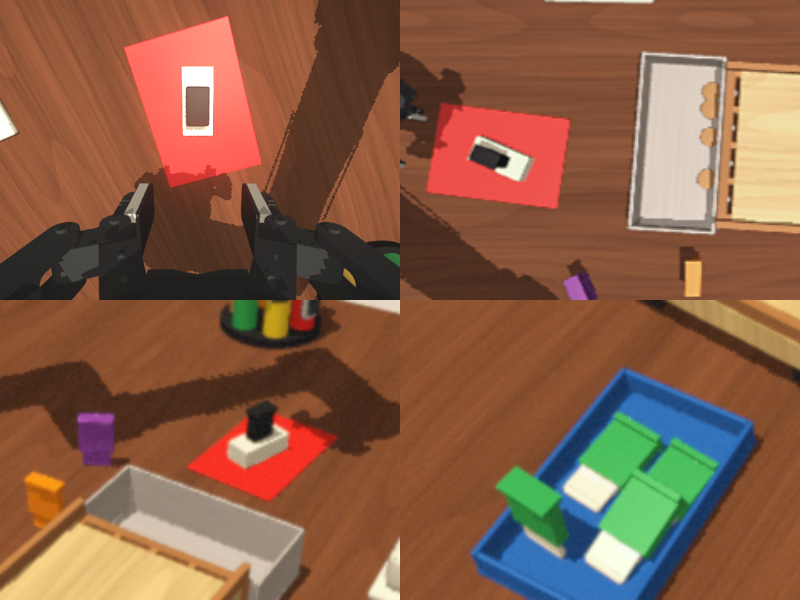

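The picture shows the scraper standing upright on the red mat, all four shells in the bucket, and all four guards inside the tray. One guard stands on its tongue. The gripper is clear, so I'm handing in.

```bash
python3 -c "
from bench import *
print(close_job())"
```

```text
the job is handed in; nothing more can be done
None
```

The job is handed in: all four guards are in the blue tray (one still standing on its tongue), all four shells went into the bucket with the scraper, the scraper stands upright on the red mat, and I left the dish, jug and spoon alone.

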